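# Pry the retaining ring off the portion gauge and tap the stop to its mark

### The arm

A 6-joint arm with a two-finger parallel gripper is mounted at the origin on a cart in front of the work surface, level with it; the furniture and walls round the work are solid. World frame = base frame: x ahead of the robot, y to its left, z up, the work surface at z = 0. Lengths are in m, angles in rad, forces in N, time in s.
With the tool pointing down it reaches from about 0.35 to 0.725 m from the base axis. Payload 4.3 kg.
Tool frame: the origin (TCP) lies at the centre of the arm's flange, where the gripper is bolted on; the fingertips stand tip_extent ahead of it and the grasp point (between the pads) lies 155 mm ahead of it (tip_extent is the distance from the TCP to the fingertips, in m); y points along the fingers, x is the direction in which the jaws open and shut, and the axes are right-handed (so a half turn about y gives the same grasp; the last joint's range is limited). The gripper opens to 85 mm and grips with 20 to 120 N. Pads are 22 mm wide; open, the fingers measure 114 mm over their backs; the gripper's body (76 mm by 85 mm) begins 54 mm behind the grasp point. The pads swing forward as they close: fully open they stand 13 mm farther back than shut.
Start: joints at [-1.236, 0.377, 0.081, 1.274, 0, 1.46], TCP at [0.247, -0.519, 0.405] pointing down, gripper open.
Joint ranges: [-2.72, 2.72], [-0.84, 1.66], [-1.02, 1.22], [-1.77, 2.12], [-1.37, 1.28], [-3.14, 3.14]. Speed limits (rad/s): [2.57, 2.57, 3.14, 3.14, 3.14, 3.14].

### API

Orientations are given as a unit quaternion [x, y, z, w].
In Python, from cell import get_obs, read_camera, camera_info, finish_job, cut_out, tip_extent gives the robot as it stands.
- The arm moves only by the tool step_arm, never from a script. Its argument "series" is a list of rows, each an object of numbers: "tx", "ty", "tz": the shift along the world's x, y, z in m; "ax", "ay", "az": the turn, a rotation vector about the world's x, y, z in rad; "claw": the opening, from 0 (shut) to 1 (fully open). A call has 1 to 8 rows; each row shifts and turns the commanded pose from where the row before left it; what a row does not reach is not made up. A row lasts 1/12 s, in which the tool goes at most 41.7 mm and 7.16 degrees, less where a joint would pass 70% of its speed; a pose out of reach is approached as far as the arm can. A call with a gripper value outside its range is refused whole. The fingers move at their own pace and stop on an object; the grip force is fixed at half the most. Time passes only in rows, so rows that do not move let the fingers close. It gives the time, the measured TCP pose, the force and the opening at its end, in the units of the state.
- get_obs(): the state, without advancing time (a new reading comes with each control period).
- read_camera(name): name is "scene" or "top" or "wrist"; returns (picture, depth): 420x560x3 uint8, blue, green, red; 420x560 float32, m along the optical axis (not along the pixel's ray), 0 where there is no reading.
- camera_info(name): a dict with "mtx" (3x3 intrinsics, pixels), "world_to_cam" (4x4, takes a point from world to camera coordinates); the wrist camera has in their place "hand_eye" (4x4, takes a point from camera to tool coordinates, whose origin is the TCP and whose axes are the tool frame's). Camera axes: x right, y down, z forward; pixel columns grow to the right and rows downward; lengths in m; the calibration is good to about 2 mm. A picture is of the moment at which its call begins: read the wrist's pose just before it. camera_info takes no time and is no camera call.
- finish_job(): hands the job in, once; it reports no verdict.
Trained networks look in the newest picture that a camera, given by its name, has taken for a name from the list of things; names that differ only in an ending like _2 or _b are one class to them, and where a whole thing is asked for, a point or a joint stands for the part that bears it (a point fixed in the world has none). Each returns a list of dicts, best first, with "p" (0 to 1); they miss things now and then, are a little off and sometimes report something else, mostly with a low value. They report only what shows in the picture. A call takes as long as a camera call. They do not tell look-alikes from the thing itself.
- cut_out(label, camera): "mask" (420x560 bool, what is visible of it) and "point" ([column, row] in pixels, amid what is visible of it).
The state is a dict: "clock": time; "q": joint angles; "joint_velocities": joint speeds; "tau": joint torques, N m; "position": TCP position; "ee_rot": TCP orientation; "contact_force": force on the tool from outside, world axes, zero at the start; "moment": the same for the moment, N m; "width": finger opening in m.
Only numpy, scipy, OpenCV 4.12 (cv2) and the standard library are available. Lean on these libraries where they do the work, as an engineer would, in place of code of your own. Each camera call takes 0.05 s, during which the arm holds its last target. There are 200 camera calls.

### The job

The sliding stop of the cheese portion gauge is blocked by a sprung retaining ring in the groove of its bar. Pick up the hooked pick, hook it in the ring's eye and pry the ring out of the groove (do not touch the ring with the fingers), leaving the ring lying on the counter or the gauge's base, clear of the bar; then nudge the stiff stop along the bar until its pointer is in line with the brass mark, to within about 4 mm and without running past it, lay the pick down on the counter, and leave the cheeses standing where they are.

Things in the scene. Friction and masses are not known exactly. Their poses are not given: they have to be found in the camera images.
- gauge: fixed portion gauge: oak base 150 x 310 x 16 mm, level steel bar 30 mm thick (axis 60 mm above the counter) between end posts (tops at 90 mm, inner faces at y = +-136 mm), wooden rail behind the bar (top at 60 mm, 66 mm behind the axis). Origin on the counter under the bar's middle; +y along the bar, -x is the front, z up. The base reaches 55 mm in front of the bar's axis
- groove (a point): middle of the groove, on the bar's axis, 60 mm above the gauge's origin; the groove is 10 mm wide, its neck 18 mm in diameter with a flat on its front; axes as the gauge's
- ring: sprung retaining ring of 6 mm steel wire, 71 mm long, 36 mm high, in the groove. Origin midway between its jaws (on the bar's axis at the start), which clasp the neck and open to its +x (rear); the pull eye is at its front (-x). Pulled straight along -x it snaps off the neck after 5 to 12 mm at about 5 to 15 N and is clear of the bar after 30 mm. Pulled along the bar it stays caught
- ring_eye (a point): middle of the pull eye's opening, 36 mm in front of the ring's origin; the eye is a loop of 6 mm wire lying level (its axis is vertical), clear opening 28 mm from front to back and 26 mm across, so the inner side of its front wire lies 14 mm in front of this point
- pick: loose hooked pick lying on the counter, 0.12 kg. Wooden handle 90 (x) x 24 (y) x 36 (z) mm, flat sides; origin under its centre. A 7 mm steel shank runs level from the handle's +x end at height 30 mm to x = 85 mm, there bends straight down to the level of the handle's underside and ends in an 8 mm toe pointing back to the handle (toe top at 7 mm, shank's underside at 26.5 mm)
- pick_hook (a point): foot of the pick's downward hook, 85 mm in front of the handle's centre, level with the handle's underside; axes as the pick's
- stop (a joint): travel of the stop along the gauge's +y in m; 0 where its centre is 70 mm to the -y side of the groove. It stays where it is left; pushing it takes 6 N and more when faster
- stop_pointer (a point): tip of the steel pointer blade of the sliding stop, 56 mm behind the bar's axis and 70 mm above the counter, in the stop's middle plane; axes as the gauge's. The stop is an aluminium block round the bar, 42 x 30 (along the bar) x 48 mm, and starts on the -y side of the ring
- stop_paddle (a point): middle of the upright wooden paddle on top of the stop: 40 mm from front to back, 12 mm thick along the bar, from 84 to 134 mm above the counter; this point is 112 mm above the counter, over the bar's axis. Push the paddle's -y face towards +y
- mark: fixed brass mark riding on the gauge's rear rail on the +y side of the groove, a 22 x 14 mm foot with an upright blade 4 mm thick, 38 mm high in all; origin under its middle on the rail's top, axes as the gauge's. The stop is set when stop_pointer has the same y as this in the gauge's frame; the stop has to travel towards +y
- pate_block: bystander: upright grey block of cheese, 62 x 88 x 158 mm, origin under its middle
- goat_drum_a: bystander: white goat drum, 98 mm across, 67 mm high
- brown_tomme: bystander: small brown tomme, 86 mm across, 59 mm high
- cheese_cube: bystander: yellow cheese cube, 50 mm, close in front of the gauge, origin under its middle
- goat_brick_a: bystander: white goat brick, 62 mm
Not all that is in view belongs to the job. Several things have the shape of the pick; the one meant has the colours described above. Leave any purple look-alike of the ring alone.

How it is judged:
By the outcome, as a careful person would: the job done as asked, in the order asked, and still so for the second after the job is handed in, with the robot touching nothing.
It also fails if it takes over 72 s, if anything falls off the work surface, if the arm or the gripper's body presses on something with over 40 N, if the wrist force passes 120 N, or if a joint passes its speed limit or range.

## Working session

There is one attempt and no reset: what is moved stays moved. The work goes in short steps, Python scripts to look and compute and a tool call to move; the robot and the scene stay as the last step left them, time stands still between calls to the robot, and variables do not carry over. Pictures are saved under pics/ and viewed, about 8 in all and at most 12, crops included, and the job is handed in when it is done.

Besides the shell and the picture viewer there is one more tool, called after "Emit:" by a JSON object that holds its "method" and its "body", one argument or row to a line. step_arm: Moves the arm, as the interface text tells. Its arguments: {"type":"object","properties":{"series":{"type":"array","items":{"type":"object","properties":{"tx":{"type":"number"},"ty":{"type":"number"},"tz":{"type":"number"},"ax":{"type":"number"},"ay":{"type":"number"},"az":{"type":"number"},"claw":{"type":"number"}}}}},"required":["series"]}

```bash
mkdir -p pics; ls
cat > h.py <<'E'
import numpy as np, cv2
from scipy.spatial.transform import Rotation as R
from cell import *
def cloud(name,depth,obs=None):
    ci=camera_info(name);K=np.array(ci["mtx"]);v,u=np.indices(depth.shape)
    P=np.stack([(u-K[0,2])*depth/K[0,0],(v-K[1,2])*depth/K[1,1],depth],-1)
    if name=="wrist":
        T=np.eye(4);T[:3,:3]=R.from_quat(obs["ee_rot"]).as_matrix();T[:3,3]=obs["position"];M=T@np.array(ci["hand_eye"])
    else: M=np.linalg.inv(np.array(ci["world_to_cam"]))
    W=P@M[:3,:3].T+M[:3,3]; W[depth<=0]=np.nan
    return W
E
python3 - <<'E'
from h import *
print(get_obs(), tip_extent)
for c in ["scene","top"]:
    im,d=read_camera(c); np.savez(f"{c}0.npz",im=im,d=d); W=cloud(c,d)
    for l in ["ring","ring_eye","pick","pick_hook","stop","stop_pointer","stop_paddle","mark","gauge","pate_block","goat_drum_a","brown_tomme","cheese_cube","goat_brick_a"]:
        for r in cut_out(l,c)[:4]:
            if r["p"]<.15: continue
            m=r["mask"]; u,v=map(int,r["point"])
            print(c,l,round(r["p"],2),[u,v],m.sum(),np.round(np.nanmedian(W[m],0),3),im[v,u])
    cv2.imwrite(f"pics/{c}0.png",im)
E
```

```text
pics
{'clock': 0.0, 'q': array([-1.23633136e+00,  3.78062605e-01,  7.96366755e-02,  1.27438780e+00,
       -1.69585608e-07,  1.46053038e+00]), 'joint_velocities': array([0.00071403, 0.00076678, 0.00010315, 0.00145767, 0.00055606,
       0.00047425]), 'tau': array([ 8.44245042e-04, -4.63609600e+01,  2.69871479e+01,  2.07423448e-02,
       -1.23905402e-04,  3.44357034e-06]), 'position': array([ 0.24729825, -0.51877328,  0.40376495]), 'ee_rot': array([-0.59751296,  0.37797798, -0.37686269,  0.5984024 ]), 'contact_force': array([-0.64223204,  1.03890254, -0.53622082]), 'moment': array([-0.01000282,  0.01730929,  0.03135231]), 'width': 0.08530874471258787} 0.1734
scene ring 0.73 [272, 290] 199 [ 0.371 -0.167  0.013] [141 135 154]
scene ring 0.6 [243, 219] 113 [0.624 0.152 0.01 ] [216 235 240]
scene ring 0.56 [298, 222] 99 [ 0.595 -0.065  0.064] [107 116 119]
scene ring_eye 0.67 [295, 228] 82 [ 0.598 -0.065  0.062] [144 155 159]
scene ring_eye 0.62 [269, 287] 224 [ 0.371 -0.169  0.011] [125 112 133]
scene ring_eye 0.49 [241, 216] 17 [0.621 0.152 0.015] [149  87 134]
scene pick 0.96 [198, 2
[... 1613 characters left out ...]
21 178]
top stop 0.63 [329, 175] 256 [ 0.62  -0.153  0.085] [43 54 66]
top stop 0.21 [296, 196] 65 [ 0.583 -0.069  0.063] [ 63  92 133]
top stop_pointer 0.55 [330, 180] 188 [ 0.617 -0.151  0.089] [43 57 76]
top stop_paddle 0.53 [328, 179] 216 [ 0.618 -0.152  0.086] [51 57 66]
top gauge 0.91 [292, 172] 6307 [ 0.637 -0.07   0.018] [ 74 111 163]
top pate_block 0.63 [364, 233] 1167 [ 0.482 -0.234  0.158] [110 132 145]
top pate_block 0.63 [328, 178] 222 [ 0.618 -0.153  0.086] [54 61 67]
top goat_drum_a 0.61 [400, 197] 1256 [ 0.582 -0.344  0.066] [151 168 174]
top cheese_cube 0.74 [256, 215] 387 [0.531 0.03  0.05 ] [121 159 182]
top goat_brick_a 0.6 [152, 270] 612 [0.388 0.292 0.06 ] [153 170 179]
```

Run:
```python
import cv2,numpy as np
a=cv2.resize(cv2.imread("pics/top0.png")[120:330,130:430],None,fx=2.66,fy=2.66,interpolation=2)
b=cv2.resize(cv2.imread("pics/scene0.png")[170:340,130:430],None,fx=2.66,fy=2.66,interpolation=2)
cv2.imwrite("pics/a1.png",a);cv2.imwrite("pics/b1.png",b)
```

```text
(no output)
```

View pics/a1.png

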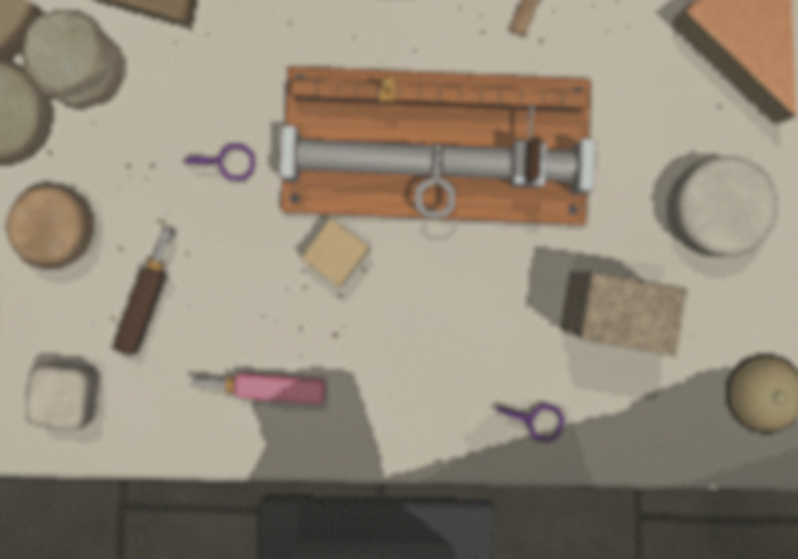

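View pics/b1.png

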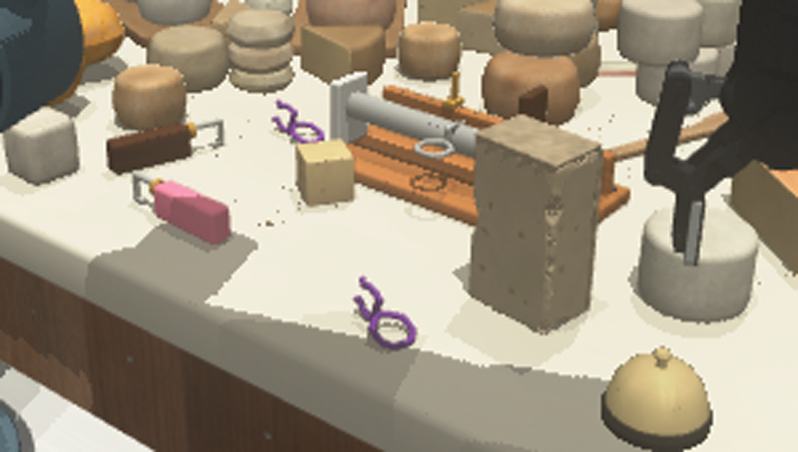

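Viewed 2 pictures. There are two pick-shaped things: the dark brown wooden handle at top px (183,236), and a pink one at (235,266). The brown wooden one with the steel shank fits "wooden handle". The steel ring is at top px (293,193). The purple ones at (209,179) and (334,277) are look-alikes. Next I fit the frames and check the brown one in a crop.

Run:
```python
from h import *
z=np.load("top0.npz");im,d=z["im"],z["d"];W=cloud("top",d);v,u=np.indices(d.shape)
def rect(m,n):
    r=cv2.minAreaRect(W[m][:,:2].astype(np.float32)*1000);print(n,m.sum(),np.round(r[0],1),np.round(r[1],1),round(r[2],1));return r
def win(c,r,s,lo,hi):return (abs(u-c)<s)&(abs(v-r)<s)&(W[...,2]>lo)&(W[...,2]<hi)
m=win(180,236,35,.025,.05);rect(m,"brown handle");P=W[m][:,:2];
print("z",np.percentile(W[m][:,2],[5,50,95]))
C=P-P.mean(0);e=np.linalg.svd(C,full_matrices=False)[2][0];print("axis",e,np.degrees(np.arctan2(e[1],e[0])))
m=win(292,172,75,.009,.022);rect(m,"base")
m=win(292,172,75,.07,.076);
bar=win(292,172,75,.071,.079);print("bar",bar.sum());P=W[bar][:,:2];C=P-P.mean(0);e=np.linalg.svd(C,full_matrices=False)[2][0];print(P.mean(0),e)
m=win(292,172,75,.084,.096)
for lo,hi in [(.05,1),(-.1,.05),(-.18,-.1),(-1,-.18)]:
    k=m&(W[...,1]>lo)&(W[...,1]<hi)
    if k.sum()>5: rect(k,("90mm",lo)); 
for n,c,r,s,lo,hi in [("paddle",328,178,14,.10,.15),("cube",256,215,25,.04,.06),("pate",364,235,40,.14,.17),("mark",275,153,9,.08,.11),("eye",293,195,12,.05,.07),("drum",400,197,30,.05,.08),("purple",334,277,12,.006,.04)]:
    m=win(c,r,s,lo,hi)
    if m.sum()>3: rect(m,n)
cv2.imwrite("pics/c1.png",cv2.resize(im[190:290,140:270],None,fx=6,fy=6,interpolation=2))
```

```text
brown handle 548 [476.4 234.3] [179.3 170. ] 7.0
z [0.02832798 0.03556253 0.04614593]
axis [-0.93905855 -0.34375724] -159.89404876239254
base 3993 [681.  -55.9] [363.  385.4] 79.4
bar 751
[ 0.63788191 -0.05947903] [0.33894038 0.94080785]
('90mm', 0.05) 103 [626.5  75.1] [13.6 46.5] 88.1
('90mm', -0.18) 46 [ 619.  -156.5] [38.4 28. ] 0.5
('90mm', -1) 120 [ 560.5 -207.9] [ 13.8 167.1] 88.4
paddle 96 [ 619.2 -155.1] [10.8 38.1] 90.0
cube 351 [531.2  30.5] [48.  49.7] 54.2
pate 988 [ 480.  -242.9] [87.5 62.4] 81.3
mark 10 [691.1 -18.4] [2.6 8.8] 89.8
eye 119 [590.7 -64.9] [43.8 56.8] 0.7
drum 1135 [ 583.6 -350. ] [94.6 96.9] 55.3
purple 89 [ 364.2 -178.6] [38.4 58.3] 7.1
```

View pics/c1.png

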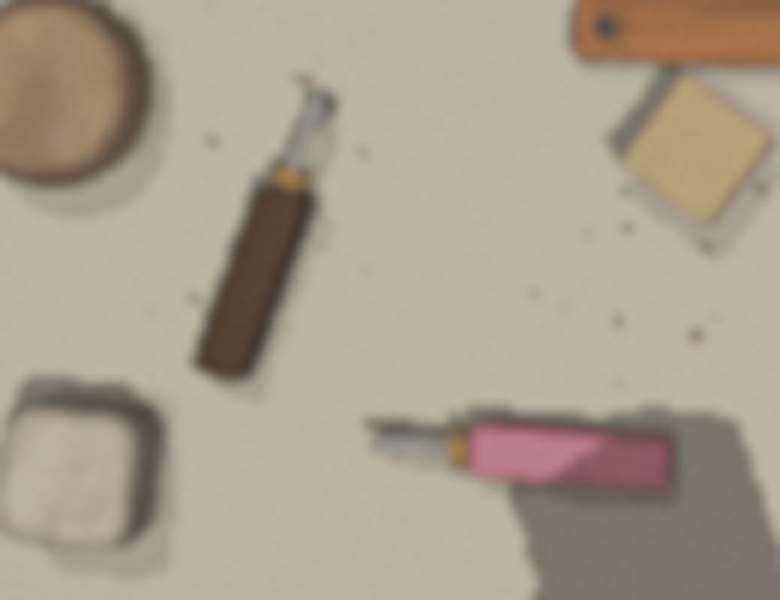

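Viewed 3 pictures. The crop confirms the brown wooden pick at crop (255,278), with its hook at (320,100). I refine the frames.

Run:
```python
from h import *
z=np.load("top0.npz");im,d=z["im"].astype(int),z["d"];W=cloud("top",d);v,u=np.indices(d.shape)
def rect(m,n):
    m=cv2.morphologyEx(m.astype(np.uint8),cv2.MORPH_OPEN,np.ones((2,2)))>0
    nl,L,st,_=cv2.connectedComponentsWithStats(m.astype(np.uint8)); 
    if nl>1: m=L==1+np.argmax(st[1:,4])
    r=cv2.minAreaRect(W[m][:,:2].astype(np.float32)*1000);print(n,m.sum(),np.round(r[0],1),np.round(r[1],1),round(r[2],1),"mean",np.round(W[m].mean(0),4))
    return m
def win(c0,c1,r0,r1,lo,hi):return (u>=c0)&(u<=c1)&(v>=r0)&(v<=r1)&(W[...,2]>lo)&(W[...,2]<hi)
m=rect(win(165,205,212,258,.028,.045)&(im.sum(-1)<260),"handle")
P=W[m][:,:2];e=np.linalg.svd(P-P.mean(0),full_matrices=False)[2][0];e*=np.sign(e[0]);print(e,np.degrees(np.arctan2(e[1],e[0])))
rect(win(233,245,160,190,.08,.1),"post+")
rect(win(345,356,165,195,.08,.1),"post-")
m=win(243,345,165,190,.071,.08)
for c in range(246,346,8):
    k=m&(u>=c)&(u<c+4); print(c,k.sum(),np.round(W[k].mean(0),3) if k.sum() else '')
m=win(234,353,144,206,.012,.022)&(im[...,2]-im[...,0]>50); rect(win(230,356,144,206,.010,.1),"all base")
m=win(285,301,184,204,.045,.075)&(im.max(-1)-im.min(-1)<25);rect(m,"eye")
r=cut_out
```

```text
handle 294 [470.1 223.9] [19.9 85.2] 71.2 mean [0.4694 0.2225 0.0331]
[ 0.94552782 -0.3255413 ] -18.998372891098974
post+ 107 [627.9  72.9] [12.6 53.7] 87.1 mean [0.6247 0.0727 0.085 ]
post- 114 [ 621.1 -218.3] [27.  54.1] 90.0 mean [ 0.6174 -0.2144  0.0728]
246 29 [0.625 0.052 0.074]
254 29 [0.624 0.032 0.074]
262 25 [0.625 0.011 0.074]
270 27 [ 0.624 -0.009  0.075]
278 23 [ 0.624 -0.03   0.075]
286 30 [ 0.623 -0.05   0.074]
294 31 [ 0.621 -0.07   0.075]
302 29 [ 0.621 -0.091  0.074]
310 30 [ 0.621 -0.112  0.074]
318 30 [ 0.621 -0.132  0.074]
326 8 [ 0.629 -0.154  0.076]
334 18 [ 0.619 -0.175  0.075]
342 29 [ 0.619 -0.194  0.074]
all base 6290 [620.4 -74. ] [296.7 127.5] 75.6 mean [nan nan nan]
eye 24 [597.9 -77.6] [25.4  9.3] 49.9 mean [ 0.5974 -0.077   0.051 ]
```

Run:
```python
from h import *
o=get_obs();M=R.from_quat(o["ee_rot"]).as_matrix();print(np.round(M,3)); 
print("tool x yaw",np.degrees(np.arctan2(M[1,0],M[0,0])),"y yaw",np.degrees(np.arctan2(M[1,1],M[0,1])))
print(np.round(camera_info("wrist")["hand_eye"],3), camera_info("wrist")["mtx"])
W=camera_info("top");K=np.array(W["mtx"]);T=np.linalg.inv(np.array(W["world_to_cam"]))
for px in [(293.5,194),(294,176)]:
    r=T[:3,:3]@np.linalg.solve(K,[*px,1]);c=T[:3,3];print(px,c+r*(.06-c[2])/r[2])
```

```text
[[ 0.43   0.     0.903]
 [-0.903 -0.     0.43 ]
 [ 0.    -1.    -0.   ]]
tool x yaw -64.51609673468512 y yaw -74.21704427273546
[[ 1.    -0.    -0.    -0.001]
 [ 0.    -0.317  0.948  0.031]
 [-0.    -0.948 -0.317  0.081]
 [ 0.     0.     0.     1.   ]] [[290.18798874   0.         277.72554511]
 [  0.         290.18798874 205.9964628 ]
 [  0.           0.           1.        ]]
(293.5, 194) [ 0.58724677 -0.06647506  0.06      ]
(294, 176) [ 0.6339712  -0.06698832  0.06      ]
```

Emit:
{"method": "step_arm", "body": {
  "series": [
    {"tx": 0.0184, "ty": 0.0336, "az": 0.1075, "claw": 1},
    {"tx": 0.0184, "ty": 0.0336, "az": 0.1075, "claw": 1},
    {"tx": 0.0184, "ty": 0.0336, "az": 0.1075, "claw": 1},
    {"tx": 0.0184, "ty": 0.0336, "az": 0.1075, "claw": 1},
    {"tx": 0.0184, "ty": 0.0336, "az": 0.1075, "claw": 1},
    {"tx": 0.0184, "ty": 0.0336, "az": 0.1075, "claw": 1},
    {"tx": 0.0184, "ty": 0.0336, "az": 0.1075, "claw": 1},
    {"tx": 0.0184, "ty": 0.0336, "az": 0.1075, "claw": 1}
  ]
}}

```text
invalid input
```

Emit:
{"method": "step_arm", "body": {
  "series": [
    {"tx": 0.0184, "ty": 0.0336, "az": 0.1075, "claw": 1},
    {"tx": 0.0184, "ty": 0.0336, "az": 0.1075, "claw": 1},
    {"tx": 0.0184, "ty": 0.0336, "az": 0.1075, "claw": 1},
    {"tx": 0.0018, "ty": 0.034, "tz": -0.008, "az": 0.1075, "claw": 1},
    {"tx": 0.0018, "ty": 0.034, "tz": -0.008, "az": 0.1075, "claw": 1},
    {"tx": 0.0018, "ty": 0.034, "tz": -0.008, "az": 0.1075, "claw": 1},
    {"tx": 0.0018, "ty": 0.034, "tz": -0.008, "az": 0.1075, "claw": 1},
    {"tx": 0.0018, "ty": 0.034, "tz": -0.008, "az": 0.1075, "claw": 1}
  ]
}}

```text
invalid input
```

Emit:
{"method": "step_arm", "body": {
  "series": [
    {"tx": 0.0018, "ty": 0.034, "tz": -0.008, "az": 0.1075, "claw": 1},
    {"tx": 0.0018, "ty": 0.034, "tz": -0.008, "az": 0.1075, "claw": 1},
    {"tx": 0.0018, "ty": 0.034, "tz": -0.008, "az": 0.1075, "claw": 1},
    {"tx": 0.0018, "ty": 0.034, "tz": -0.008, "az": 0.1075, "claw": 1},
    {"tx": 0.0018, "ty": 0.034, "tz": -0.008, "az": 0.1075, "claw": 1},
    {"tx": 0.0018, "ty": 0.034, "tz": -0.008, "az": 0.1075, "claw": 1},
    {"claw": 1},
    {"claw": 1}
  ]
}}

```text
invalid input
```

Emit:
{"method": "step_arm", "body": {
  "series": [
    {"tx": 0.0184, "ty": 0.0336, "tz": 0.0, "ax": 0.0, "ay": 0.0, "az": 0.1075, "claw": 1.0}
  ]
}}

```text
clock: 1.58
position: [0.2641, -0.4893, 0.4041]
ee_rot: [0.618, -0.346, 0.346, -0.615]
contact_force: [0.9, -0.3, 0.7]
width: 0.0856
```

Emit:
{"method": "step_arm", "body": {
  "series": [
    {"tx": 0.0184, "ty": 0.0336, "tz": 0, "ax": 0, "ay": 0, "az": 0.1075, "claw": 1},
    {"tx": 0.0184, "ty": 0.0336, "tz": 0, "ax": 0, "ay": 0, "az": 0.1075, "claw": 1},
    {"tx": 0.0184, "ty": 0.0336, "tz": 0, "ax": 0, "ay": 0, "az": 0.1075, "claw": 1},
    {"tx": 0.0184, "ty": 0.0336, "tz": 0, "ax": 0, "ay": 0, "az": 0.1075, "claw": 1},
    {"tx": 0.0184, "ty": 0.0336, "tz": 0, "ax": 0, "ay": 0, "az": 0.1075, "claw": 1},
    {"tx": 0.0184, "ty": 0.0336, "tz": 0, "ax": 0, "ay": 0, "az": 0.1075, "claw": 1},
    {"tx": 0.0184, "ty": 0.0336, "tz": 0, "ax": 0, "ay": 0, "az": 0.1075, "claw": 1},
    {"tx": 0.0184, "ty": 0.0336, "tz": 0, "ax": 0, "ay": 0, "az": 0.1075, "claw": 1}
  ]
}}

```text
clock: 2.25
position: [0.4135, -0.2149, 0.405]
ee_rot: [0.705, -0.054, 0.054, -0.705]
contact_force: [1.2, 0.2, -0.0]
width: 0.0853
```

Emit:
{"method": "step_arm", "body": {
  "series": [
    {"tx": 0.0184, "ty": 0.0336, "tz": 0, "ax": 0, "ay": 0, "az": 0.1075, "claw": 1},
    {"tx": 0.0184, "ty": 0.0336, "tz": 0, "ax": 0, "ay": 0, "az": 0.1075, "claw": 1},
    {"tx": 0.0018, "ty": 0.034, "tz": -0.008, "ax": 0, "ay": 0, "az": 0.1075, "claw": 1},
    {"tx": 0.0018, "ty": 0.034, "tz": -0.008, "ax": 0, "ay": 0, "az": 0.1075, "claw": 1},
    {"tx": 0.0018, "ty": 0.034, "tz": -0.008, "ax": 0, "ay": 0, "az": 0.1075, "claw": 1},
    {"tx": 0.0018, "ty": 0.034, "tz": -0.008, "ax": 0, "ay": 0, "az": 0.1075, "claw": 1},
    {"tx": 0.0018, "ty": 0.034, "tz": -0.008, "ax": 0, "ay": 0, "az": 0.1075, "claw": 1},
    {"tx": 0.0018, "ty": 0.034, "tz": -0.008, "ax": 0, "ay": 0, "az": 0.1075, "claw": 1}
  ]
}}

```text
clock: 2.92
position: [0.4604, 0.0562, 0.3566]
ee_rot: [0.664, 0.245, -0.244, -0.663]
contact_force: [0.9, -0.1, 1.3]
width: 0.0854
```

Emit:
{"method": "step_arm", "body": {
  "series": [
    {"tx": 0.0018, "ty": 0.034, "tz": -0.008, "ax": 0, "ay": 0, "az": 0.1075, "claw": 1},
    {"tx": 0.0018, "ty": 0.034, "tz": -0.008, "ax": 0, "ay": 0, "az": 0.1075, "claw": 1},
    {"tx": 0.0018, "ty": 0.034, "tz": -0.008, "ax": 0, "ay": 0, "az": 0.1075, "claw": 1},
    {"tx": 0.0018, "ty": 0.034, "tz": -0.008, "ax": 0, "ay": 0, "az": 0.1075, "claw": 1},
    {"tx": 0.0018, "ty": 0.034, "tz": -0.008, "ax": 0, "ay": 0, "az": 0.1075, "claw": 1},
    {"tx": 0, "ty": 0, "tz": 0, "ax": 0, "ay": 0, "az": 0, "claw": 1},
    {"tx": 0, "ty": 0, "tz": 0, "ax": 0, "ay": 0, "az": 0, "claw": 1}
  ]
}}

```text
clock: 3.5
position: [0.4692, 0.2259, 0.3162]
ee_rot: [-0.575, -0.411, 0.412, 0.575]
contact_force: [0.3, -0.8, 0.1]
width: 0.0854
```

Run:
```python
from h import *
o=get_obs();im,d=read_camera("wrist");W=cloud("wrist",d,o);cv2.imwrite("pics/w1.png",im)
M=R.from_quat(o["ee_rot"]).as_matrix();print("jaw yaw",np.degrees(np.arctan2(M[1,0],M[0,0])),o["position"],"down",M[:,1])
m=(im.sum(-1)<270)&(W[...,2]>.026)&(W[...,2]<.045)&(np.hypot(W[...,0]-.47,W[...,1]-.223)<.07)
nl,L,st,_=cv2.connectedComponentsWithStats(m.astype(np.uint8));m=L==1+np.argmax(st[1:,4])
r=cv2.minAreaRect(W[m][:,:2].astype(np.float32)*1000);print(m.sum(),r)
P=W[m][:,:2];e=np.linalg.svd(P-P.mean(0),full_matrices=False)[2][0];e*=np.sign(e[0]);print(W[m].mean(0),np.degrees(np.arctan2(e[1],e[0])), np.percentile(W[m][:,2],[5,50,95]))
for l in ["pick","pick_hook"]:
  for r in cut_out(l,"wrist")[:3]: print(l,r["p"],r["point"],np.nanmedian(W[r["mask"]],0))
```

```text
jaw yaw 71.1328618529967 [0.46922201 0.22588881 0.31615425] down [-8.58204126e-04 -5.79482568e-04 -9.99999464e-01]
2498 ((474.49786376953125, 229.37745666503906), (23.666479110717773, 97.17852020263672), 70.68867492675781)
[0.46914426 0.23097102 0.03498066] -18.966393212289596 [0.03166634 0.0353586  0.0366577 ]
pick 0.79 [281.2, 203.2] [0.47150898 0.23003962 0.03518904]
pick 0.66 [116.9, 172.4] [0.39724834 0.10176224 0.03498526]
pick_hook 0.68 [282.3, 202.2] [0.47120978 0.23014243 0.0352113 ]
pick_hook 0.58 [118.3, 172.4] [0.39744845 0.10233378 0.03493819]
```

View pics/w1.png

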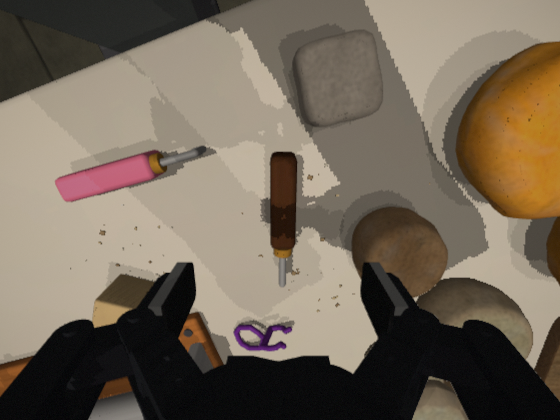

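Viewed 4 pictures. The wrist view shows the brown handle at (283,203) between the jaws, shank end (282,283), and a purple ring at (262,337). I descend and grip.

Emit:
{"method": "step_arm", "body": {
  "series": [
    {"tx": 0.0023, "ty": 0.0036, "tz": -0.03, "ax": 0, "ay": 0, "az": 0, "claw": 1},
    {"tx": 0, "ty": 0, "tz": -0.03, "ax": 0, "ay": 0, "az": 0, "claw": 1},
    {"tx": 0, "ty": 0, "tz": -0.03, "ax": 0, "ay": 0, "az": 0, "claw": 1},
    {"tx": 0, "ty": 0, "tz": -0.025, "ax": 0, "ay": 0, "az": 0, "claw": 1},
    {"tx": 0, "ty": 0, "tz": -0.014, "ax": 0, "ay": 0, "az": 0, "claw": 1},
    {"tx": 0, "ty": 0, "tz": -0.01, "ax": 0, "ay": 0, "az": 0, "claw": 1},
    {"tx": 0, "ty": 0, "tz": 0, "ax": 0, "ay": 0, "az": 0, "claw": 1}
  ]
}}

```text
clock: 4.23
position: [0.4712, 0.2266, 0.1762]
ee_rot: [-0.576, -0.409, 0.411, 0.576]
contact_force: [-0.2, -0.2, 0.3]
width: 0.0852
```

Emit:
{"method": "step_arm", "body": {
  "series": [
    {"tx": 0, "ty": 0, "tz": 0, "ax": 0, "ay": 0, "az": 0, "claw": 0.6},
    {"tx": 0, "ty": 0, "tz": 0, "ax": 0, "ay": 0, "az": 0, "claw": 0.4},
    {"tx": 0, "ty": 0, "tz": 0, "ax": 0, "ay": 0, "az": 0, "claw": 0},
    {"tx": 0, "ty": 0, "tz": 0, "ax": 0, "ay": 0, "az": 0, "claw": 0},
    {"tx": 0, "ty": 0, "tz": 0, "ax": 0, "ay": 0, "az": 0, "claw": 0},
    {"tx": 0, "ty": 0, "tz": 0, "ax": 0, "ay": 0, "az": 0, "claw": 0},
    {"tx": 0, "ty": 0, "tz": 0, "ax": 0, "ay": 0, "az": 0, "claw": 0},
    {"tx": 0, "ty": 0, "tz": 0, "ax": 0, "ay": 0, "az": 0, "claw": 0}
  ]
}}

```text
clock: 4.9
position: [0.4726, 0.2284, 0.1788]
ee_rot: [0.576, 0.411, -0.41, -0.575]
contact_force: [-0.7, 0.1, 5.9]
width: 0.0237
```

Emit:
{"method": "step_arm", "body": {
  "series": [
    {"tx": 0, "ty": 0, "tz": 0.03, "ax": 0, "ay": 0, "az": 0, "claw": 0},
    {"tx": 0, "ty": 0, "tz": 0.04, "ax": 0, "ay": 0, "az": 0, "claw": 0},
    {"tx": 0, "ty": -0.01, "tz": 0.04, "ax": 0, "ay": 0, "az": 0, "claw": 0},
    {"tx": 0, "ty": -0.03, "tz": 0.01, "ax": 0, "ay": 0, "az": 0.034, "claw": 0},
    {"tx": 0.001, "ty": -0.032, "tz": 0, "ax": 0, "ay": 0, "az": 0.034, "claw": 0},
    {"tx": 0.001, "ty": -0.032, "tz": 0, "ax": 0, "ay": 0, "az": 0.034, "claw": 0},
    {"tx": 0.001, "ty": -0.032, "tz": 0, "ax": 0, "ay": 0, "az": 0.034, "claw": 0},
    {"tx": 0.001, "ty": -0.032, "tz": 0, "ax": 0, "ay": 0, "az": 0.034, "claw": 0}
  ]
}}

```text
clock: 5.57
position: [0.4754, 0.0589, 0.2978]
ee_rot: [-0.538, -0.459, 0.459, 0.538]
contact_force: [-0.0, -0.1, -1.0]
width: 0.0234
```

Emit:
{"method": "step_arm", "body": {
  "series": [
    {"tx": 0.001, "ty": -0.032, "tz": 0, "ax": 0, "ay": 0, "az": 0.034, "claw": 0},
    {"tx": 0.001, "ty": -0.032, "tz": 0, "ax": 0, "ay": 0, "az": 0.034, "claw": 0},
    {"tx": 0.001, "ty": -0.032, "tz": 0, "ax": 0, "ay": 0, "az": 0.034, "claw": 0},
    {"tx": 0.001, "ty": -0.032, "tz": 0, "ax": 0, "ay": 0, "az": 0.033, "claw": 0},
    {"tx": 0, "ty": 0, "tz": 0, "ax": 0, "ay": 0, "az": 0, "claw": 0},
    {"tx": 0, "ty": 0, "tz": 0, "ax": 0, "ay": 0, "az": 0, "claw": 0}
  ]
}}

```text
clock: 6.07
position: [0.4798, -0.0692, 0.2976]
ee_rot: [-0.507, -0.492, 0.492, 0.508]
contact_force: [0.5, -0.1, -1.3]
width: 0.023
```

Run:
```python
from h import *
o=get_obs();im,d=read_camera("wrist");W=cloud("wrist",d,o);cv2.imwrite("pics/w2.png",im);np.savez("w2.npz",im=im,d=d,W=W)
M=R.from_quat(o["ee_rot"]).as_matrix();print("jaw yaw",np.degrees(np.arctan2(M[1,0],M[0,0])),o["position"],o["width"])
for l in ["ring","ring_eye","pick_hook","mark","stop_paddle","stop_pointer","gauge"]:
  for r in cut_out(l,"wrist")[:2]: print(l,round(r["p"],2),r["point"],np.nanmedian(W[r["mask"]],0))
im,d=read_camera("scene");np.savez("s2.npz",im=im,d=d)
t=cv2.resize(im[170:300,170:370],None,fx=4,fy=4,interpolation=2);cv2.imwrite("pics/s2.png",t)
```

```text
jaw yaw 88.26248221308606 [ 0.47978471 -0.0692181   0.29756387] 0.023046237932415146
ring 0.87 [489.1, 322.4] [0.62110731 0.15140653 0.0120495 ]
ring 0.77 [145.8, 77.6] [ 0.3724192  -0.16986033  0.01235119]
ring_eye 0.6 [488.2, 325.1] [0.62113609 0.15176257 0.01257117]
ring_eye 0.57 [145.4, 76.2] [ 0.37179556 -0.16892844  0.01212835]
pick_hook 0.7 [276.1, 266.8] [ 0.46383621 -0.06822387  0.15427858]
pick_hook 0.6 [475.7, 101.7] [0.39656453 0.08495928 0.03526427]
mark 0.74 [303.6, 335.1] [ 0.58771015 -0.04782119  0.06236776]
stop_paddle 0.82 [183.1, 384.7] [ 0.60140506 -0.14840243  0.09122604]
stop_pointer 0.84 [182.4, 381.6] [ 0.60144744 -0.14851305  0.0917907 ]
gauge 0.58 [336.3, 289.1] [ 0.58701169 -0.04580638  0.01618063]
gauge 0.37 [181.9, 384.2] [ 0.60144947 -0.14855938  0.09231787]
```

View pics/w2.png

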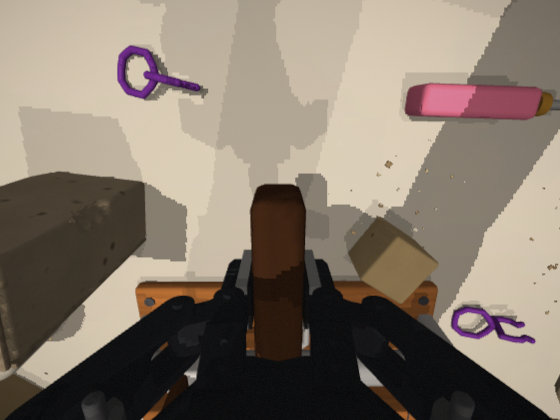

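Run:
```python
from h import *
o=get_obs();z=np.load("w2.npz");im,W=z["im"].astype(int),z["W"]
org=(im[...,2]-im[...,0]>45)&(abs(W[...,2]-.016)<.006)
v,u=np.indices(org.shape)
org&=(u>130)&(u<445)&(v>270)
# front edge: lowest v of orange per column
pts=[]
for c in range(150,430,4):
    k=np.where(org[:,c])[0]
    if len(k)>3: pts.append(W[k[0]+1,c])
pts=np.array(pts);f=np.polyfit(pts[:,1],pts[:,0],1);res=pts[:,0]-np.polyval(f,pts[:,1]);k=abs(res)<.004;f=np.polyfit(pts[k,1],pts[k,0],1)
print("front edge x=%.4f + %.4f*y"%(f[1],f[0]),"yaw deg",-np.degrees(np.arctan(f[0])),"z",pts[:,2].mean())
rows=W[org];s=rows[:,1];print("y range",np.percentile(s,[0,.3,99.7,100]))
for lo,hi in [(.545,.57),(.57,.59)]:
    k=s[(rows[:,0]>lo)&(rows[:,0]<hi)];print(lo,k.min(),k.max())
# handle
h=(abs(W[...,2]-(o["position"][2]-.1788+.036))<.008)&(abs(W[...,1]+.069)<.03)&(W[...,0]<.52)&(im[...,2]-im[...,0]>25)
P=W[h];print("handle",h.sum(),P.mean(0),P[:,0].min(),P[:,0].max());r=cv2.minAreaRect(P[:,:2].astype(np.float32)*1000);print(r)
e=[]
for x in np.arange(P[:,0].min()+.008,P[:,0].max()-.004,.004):
    k=P[abs(P[:,0]-x)<.002]; e.append((x,k[:,1].min(),k[:,1].max(),k[:,2].mean()))
e=np.array(e);print(np.round(e[::3],4));print("axis slope",np.polyfit(e[:,0],e[:,1:3].mean(1),1),"pitch",np.polyfit(e[:,0],e[:,3],1))
# top
z=np.load("top0.npz");im,d=z["im"].astype(int),z["d"];C=camera_info("top");K=np.array(C["mtx"]);T=np.linalg.inv(np.array(C["world_to_cam"]))
def w(px,h):
    r=T[:3,:3]@np.linalg.solve(K,[*px,1]);c=T[:3,3];return (c+r*(h-c[2])/r[2])[:2]
m=(im[...,2]-im[...,0]>45);m[:143]=0;m[207:]=0;m[:,:232]=0;m[:,356:]=0
for c in [245,260,275,310,325,340]: k=np.where(m[:,c])[0];print("topfront",np.round(w((c,k[-1]+.5),.016),4),"mid rear",np.round(w((c,k[0]-.5),.03),4))
for r in [198,202,205]: k=np.where(m[r])[0];print("top sides",np.round(w((k[0]-.5,r),.016),4),np.round(w((k[-1]+.5,r),.016),4))
```

```text
front edge x=0.5746 + 0.0517*y yaw deg -2.959275813649286 z 0.01359906876314417
y range [-0.21738967 -0.21660436  0.09015832  0.09086463]
0.545 -0.21647702078509184 0.01446654260114455
0.57 -0.21712589178668434 0.09070837501345613
handle 6441 [ 0.4681126  -0.06875278  0.15417916] 0.4327884365316327 0.5156880736685426
((474.1512145996094, -75.13720703125), (37.04732131958008, 82.85309600830078), 89.0348892211914)
[[ 0.4408 -0.0788 -0.0561  0.1544]
 [ 0.4528 -0.079  -0.0566  0.1544]
 [ 0.4648 -0.0798 -0.059   0.1544]
 [ 0.4768 -0.0779 -0.0605  0.1547]
 [ 0.4888 -0.0805 -0.0582  0.1544]
 [ 0.5008 -0.0809 -0.0582  0.1543]]
axis slope [-0.02766759 -0.05624988] pitch [-0.00064643  0.15467886]
topfront [0.5729 0.0621] mid rear [0.7188 0.064 ]
topfront [0.5709 0.0218] mid rear [0.7168 0.024 ]
topfront [ 0.5689 -0.0184] mid rear [ 0.7174 -0.0159]
topfront [ 0.5679 -0.1122] mid rear [ 0.7136 -0.109 ]
topfront [ 0.5659 -0.1523] mid rear [ 0.7116 -0.1489]
topfront [ 0.5667 -0.1924] mid rear [ 0.7123 -0.1887]
top sides [0.5765 0.0877] [ 0.5818 -0.2176]
top sides [ 0.5689 -0.0894] [ 0.5711 -0.2177]
top sides [0.5585 0.0444] [0.5587 0.0283]
```

View pics/s2.png

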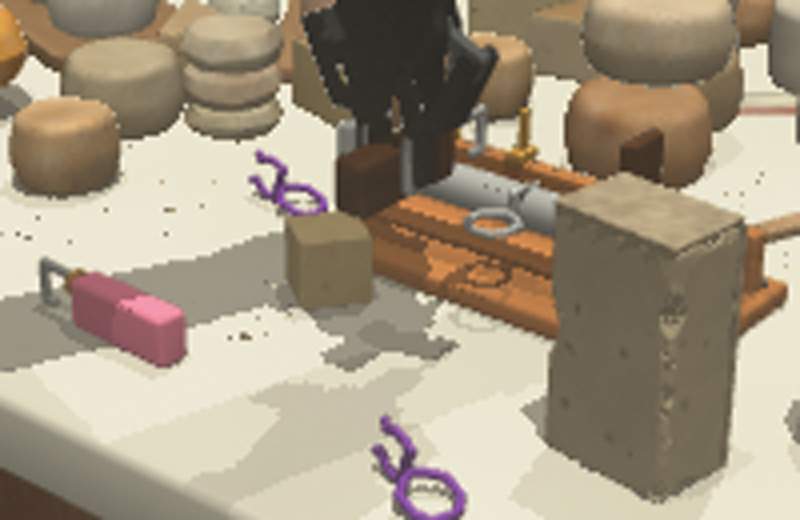

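Viewed 6 pictures. In the scene crop the hook is at (482,130) and the steel ring eye at (495,222). I cross-check hook against eye with the scene camera.

Run:
```python
from h import *
z=np.load("s2.npz");im,d=z["im"].astype(int),z["d"];W=cloud("scene",d)
C=camera_info("scene");K=np.array(C["mtx"]);M=np.array(C["world_to_cam"]);print("cam pos",np.linalg.inv(M)[:3,3])
def proj(p): q=M@[*p,1];q=K@q[:3];return q[:2]/q[2]
def show(p): x=proj(p);return np.round((x-170)*4)
for z in (.1185,.149): print("pred hook",z,show([.563,-.072,z]))
for x in (.588-.017,.588+.017): print("pred eye x",x,show([x,-.066,.06]))
for y in (-.066-.016,-.066+.016): print("pred eye y",y,show([.588,y,.06]))
for c in (287,288,289,290,291,292):
  for r in range(195,210,2): print(c,r,np.round(W[r,c],3),im[r,c]) if abs(W[r,c,0]-.565)<.03 else 0
v,u=np.indices(d.shape);m=(abs(u-293)<12)&(abs(v-226)<8)&(abs(W[...,2]-.061)<.007)&(W[...,0]<.61)
print("eye pts",m.sum(),W[m].min(0),W[m].max(0),W[m].mean(0), cv2.minEnclosingCircle(W[m][:,:2].astype(np.float32)*1000))
```

```text
cam pos [-0.29712298 -0.67583323  0.5522634 ]
pred hook 0.1185 [482. 156.]
pred hook 0.149 [483. 111.]
pred eye x 0.571 [479. 232.]
pred eye x 0.605 [509. 216.]
pred eye y -0.082 [514. 230.]
pred eye y -0.05 [475. 218.]
287 199 [ 0.546 -0.073  0.151] [77 82 84]
287 207 [ 0.553 -0.068  0.126] [130 143 151]
288 197 [ 0.553 -0.07   0.154] [128 137 138]
288 199 [ 0.55  -0.073  0.15 ] [87 95 97]
288 207 [ 0.553 -0.072  0.127] [144 156 159]
289 197 [ 0.558 -0.07   0.152] [150 160 162]
289 199 [ 0.556 -0.071  0.148] [79 86 88]
289 201 [ 0.56  -0.069  0.14 ] [83 90 92]
289 203 [ 0.561 -0.068  0.134] [ 95 103 104]
289 205 [ 0.561 -0.069  0.129] [ 97 105 107]
289 207 [ 0.557 -0.072  0.126] [126 134 135]
290 197 [ 0.561 -0.071  0.152] [137 146 147]
290 199 [ 0.562 -0.071  0.146] [101 109 110]
290 201 [ 0.561 -0.072  0.141] [103 112 112]
290 203 [ 0.561 -0.072  0.135] [104 112 114]
290 205 [ 0.562 -0.071  0.129] [103 112 113]
290 207 [ 0.564 -0.07   0.123] [107 116 118]
291 197 [ 0.565 -0.071  0.15 ] [ 97 109 114]
291 199 [ 0.567 -0.07   0.144] [81 92 96]
291 201 [ 0.562 -0.074  0.141] [114 126 129]
291 203 [ 0.565 -0.072  0.134] [148 165 170]
291 205 [ 0.565 -0.072  0.129] [147 165 170]
eye pts 101 [ 0.56571072 -0.08547217  0.05409136] [ 0.60994361 -0.01855379  0.06680323] [ 0.59199284 -0.06346913  0.06253989] ((595.8343505859375, -51.801353454589844), 36.00916290283203)
```

Emit:
{"method": "step_arm", "body": {
  "series": [
    {"tx": 0.014, "ty": 0.003, "tz": 0, "ax": 0, "ay": 0, "az": 0, "claw": 0},
    {"tx": 0.014, "ty": 0.0025, "tz": 0, "ax": 0, "ay": 0, "az": 0, "claw": 0},
    {"tx": 0, "ty": 0, "tz": -0.01, "ax": 0, "ay": 0, "az": 0, "claw": 0},
    {"tx": 0, "ty": 0, "tz": -0.02, "ax": 0, "ay": 0, "az": 0, "claw": 0},
    {"tx": 0, "ty": 0, "tz": -0.015, "ax": 0, "ay": 0, "az": 0, "claw": 0},
    {"tx": 0, "ty": 0, "tz": -0.008, "ax": 0, "ay": 0, "az": 0, "claw": 0},
    {"tx": 0, "ty": 0, "tz": 0, "ax": 0, "ay": 0, "az": 0, "claw": 0}
  ]
}}

```text
clock: 7.1
position: [0.5062, -0.0619, 0.2423]
ee_rot: [-0.505, -0.492, 0.494, 0.508]
contact_force: [-0.0, 0.4, -1.3]
width: 0.0232
```

Emit:
{"method": "step_arm", "body": {
  "series": [
    {"tx": 0, "ty": 0, "tz": -0.006, "ax": 0, "ay": 0, "az": 0, "claw": 0},
    {"tx": 0, "ty": 0, "tz": -0.006, "ax": 0, "ay": 0, "az": 0, "claw": 0},
    {"tx": 0, "ty": 0, "tz": -0.006, "ax": 0, "ay": 0, "az": 0, "claw": 0},
    {"tx": 0, "ty": 0, "tz": -0.004, "ax": 0, "ay": 0, "az": 0, "claw": 0},
    {"tx": 0, "ty": 0, "tz": 0, "ax": 0, "ay": 0, "az": 0, "claw": 0},
    {"tx": 0, "ty": 0, "tz": 0, "ax": 0, "ay": 0, "az": 0, "claw": 0}
  ]
}}

```text
clock: 7.6
position: [0.5078, -0.0624, 0.2226]
ee_rot: [-0.507, -0.493, 0.493, 0.507]
contact_force: [0.1, -0.1, 0.1]
width: 0.0236
```

Run:
```python
from h import *
o=get_obs();print(o["position"],o["contact_force"],o["moment"])
im,d=read_camera("scene");np.savez("s3.npz",im=im,d=d)
cv2.imwrite("pics/s3.png",cv2.resize(im[185:255,240:340],None,fx=7,fy=7,interpolation=2))
```

```text
[ 0.50783679 -0.06236795  0.22260321] [ 0.05159365 -0.14629953  0.08081504] [-0.01482216  0.02811235 -0.01528064]
```

View pics/s3.png

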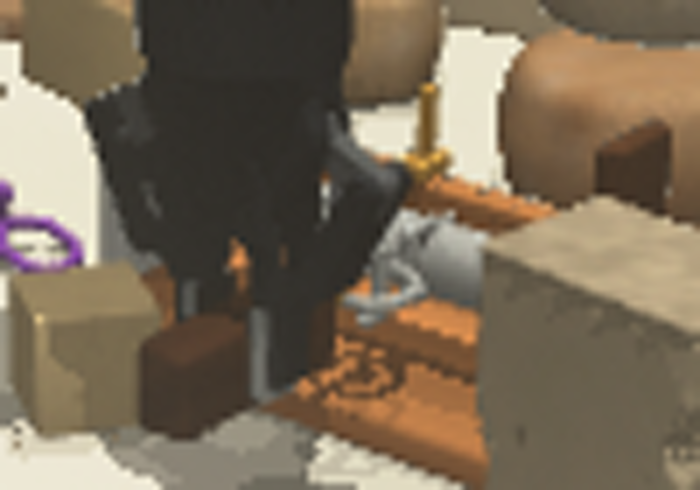

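Viewed 7 pictures. The hook at (382,262) is down through the eye, and no contact force shows. Now I pull along -x.

Emit:
{"method": "step_arm", "body": {
  "series": [
    {"tx": -0.005, "ty": 0.0001, "tz": 0, "ax": 0, "ay": 0, "az": 0, "claw": 0},
    {"tx": -0.005, "ty": 0.0001, "tz": 0, "ax": 0, "ay": 0, "az": 0, "claw": 0},
    {"tx": -0.004, "ty": 0.0001, "tz": 0, "ax": 0, "ay": 0, "az": 0, "claw": 0},
    {"tx": -0.003, "ty": 0.0001, "tz": 0, "ax": 0, "ay": 0, "az": 0, "claw": 0},
    {"tx": 0, "ty": 0, "tz": 0, "ax": 0, "ay": 0, "az": 0, "claw": 0}
  ]
}}

```text
clock: 8.07
position: [0.4916, -0.0622, 0.2236]
ee_rot: [0.508, 0.494, -0.492, -0.506]
contact_force: [3.4, -0.0, -1.5]
width: 0.0232
```

Emit:
{"method": "step_arm", "body": {
  "series": [
    {"tx": -0.003, "ty": 0.0001, "tz": 0, "ax": 0, "ay": 0, "az": 0, "claw": 0},
    {"tx": -0.003, "ty": 0.0001, "tz": 0, "ax": 0, "ay": 0, "az": 0, "claw": 0},
    {"tx": 0, "ty": 0, "tz": 0, "ax": 0, "ay": 0, "az": 0, "claw": 0}
  ]
}}

```text
clock: 8.32
position: [0.4852, -0.0619, 0.2233]
ee_rot: [0.507, 0.494, -0.493, -0.506]
contact_force: [0.0, 0.8, -1.2]
width: 0.0232
```

Emit:
{"method": "step_arm", "body": {
  "series": [
    {"tx": -0.003, "ty": 0.0001, "tz": 0, "ax": 0, "ay": 0, "az": 0, "claw": 0},
    {"tx": -0.003, "ty": 0.0001, "tz": 0, "ax": 0, "ay": 0, "az": 0, "claw": 0},
    {"tx": 0, "ty": 0, "tz": 0, "ax": 0, "ay": 0, "az": 0, "claw": 0}
  ]
}}

```text
clock: 8.57
position: [0.4772, -0.0612, 0.222]
ee_rot: [-0.506, -0.492, 0.494, 0.508]
contact_force: [-0.8, 0.2, -1.6]
width: 0.0231
```

Emit:
{"method": "step_arm", "body": {
  "series": [
    {"tx": -0.005, "ty": 0.0001, "tz": 0, "ax": 0, "ay": 0, "az": 0, "claw": 0},
    {"tx": -0.005, "ty": 0.0001, "tz": 0, "ax": 0, "ay": 0, "az": 0, "claw": 0},
    {"tx": -0.006, "ty": 0.0001, "tz": 0, "ax": 0, "ay": 0, "az": 0, "claw": 0},
    {"tx": -0.006, "ty": 0.0001, "tz": 0, "ax": 0, "ay": 0, "az": 0, "claw": 0},
    {"tx": -0.006, "ty": 0.0001, "tz": 0, "ax": 0, "ay": 0, "az": 0, "claw": 0},
    {"tx": -0.006, "ty": 0.0001, "tz": 0, "ax": 0, "ay": 0, "az": 0, "claw": 0},
    {"tx": 0, "ty": 0, "tz": 0, "ax": 0, "ay": 0, "az": 0, "claw": 0}
  ]
}}

```text
clock: 9.15
position: [0.4433, -0.0607, 0.2225]
ee_rot: [-0.506, -0.493, 0.494, 0.507]
contact_force: [-0.4, 0.4, -0.4]
width: 0.0234
```

Run:
```python
from h import *
o=get_obs();print(o["position"],o["contact_force"],o["moment"])
im,d=read_camera("scene");np.savez("s4.npz",im=im,d=d);W=cloud("scene",d)
for l in ["ring","ring_eye"]:
  for r in cut_out(l,"scene")[:4]: print(l,round(r["p"],2),r["point"],np.nanmedian(W[r["mask"]],0))
cv2.imwrite("pics/s4.png",cv2.resize(im[185:265,230:340],None,fx=7,fy=7,interpolation=2))
```

```text
[ 0.44328522 -0.06071014  0.22250817] [-0.44894347  0.42370679 -0.4231154 ] [-0.02476766  0.02444179 -0.00650225]
ring 0.69 [270.7, 292.0] [ 0.36714286 -0.16458911  0.01457985]
ring 0.63 [285.6, 240.1] [ 0.56171929 -0.06162627  0.01925058]
ring 0.39 [147.2, 224.3] [0.37378265 0.2771829  0.04221616]
ring 0.17 [392.0, 267.2] [ 0.5530045  -0.35860068  0.05495132]
ring_eye 0.59 [267.9, 289.6] [ 0.37153661 -0.16669719  0.01204083]
ring_eye 0.47 [286.4, 241.5] [ 0.56907562 -0.06251717  0.02334721]
```

View pics/s4.png

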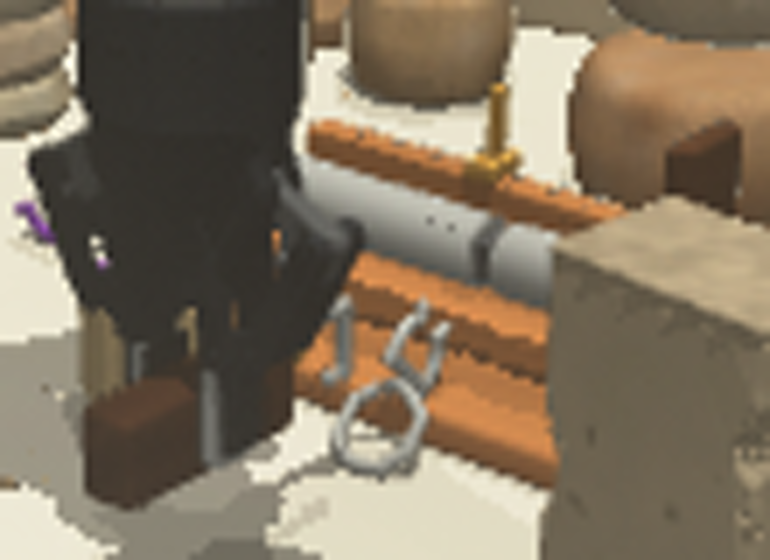

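Viewed 8 pictures. The ring is off: the groove at (487,250) is empty and the ring leans on the base's front edge, eye (380,430), jaws (430,330). It is off the hook at (340,345). I raise the pick and check whether the ring is clear of the bar.

Emit:
{"method": "step_arm", "body": {
  "series": [
    {"tx": 0, "ty": 0, "tz": 0.03, "ax": 0, "ay": 0, "az": 0, "claw": 0},
    {"tx": -0.01, "ty": 0.02, "tz": 0.03, "ax": 0, "ay": 0, "az": 0, "claw": 0},
    {"tx": -0.02, "ty": 0.03, "tz": 0.02, "ax": 0, "ay": 0, "az": 0, "claw": 0},
    {"tx": -0.02, "ty": 0.03, "tz": 0, "ax": 0, "ay": 0, "az": 0, "claw": 0},
    {"tx": 0, "ty": 0, "tz": 0, "ax": 0, "ay": 0, "az": 0, "claw": 0}
  ]
}}

```text
clock: 9.72
position: [0.3922, 0.0222, 0.3036]
ee_rot: [-0.505, -0.495, 0.494, 0.506]
contact_force: [-0.9, 0.6, -2.0]
width: 0.0232
```

Run:
```python
from h import *
o=get_obs();print(o["position"],o["contact_force"])
t=[]
for c,(r0,r1,c0,c1) in dict(scene=(200,260,240,330),top=(150,225,240,350)).items():
    im,d=read_camera(c);W=cloud(c,d);np.savez(c+"5.npz",im=im,d=d)
    I=im.astype(int);g=(I.max(-1)-I.min(-1)<22)&(W[...,0]>.52)&(W[...,0]<.60)&(abs(W[...,1]+.062)<.05)&(W[...,2]>.006)&(W[...,2]<.056)
    if c=="scene": g&=(np.indices(d.shape)[0]>222)
    print(c,g.sum()); P=W[g]
    for x in np.arange(.53,.605,.01):
        k=P[abs(P[:,0]-x)<.005]
        if len(k): print(round(x,3),len(k),"y",np.round([k[:,1].min(),k[:,1].max()],3),"z",np.round([k[:,2].min(),k[:,2].max()],3))
    t.append(cv2.resize(im[r0:r1,c0:c1],(700,290),interpolation=2) if 0 else cv2.resize(im[r0:r1,c0:c1],None,fx=400/(c1-c0),fy=400/(c1-c0),interpolation=2))
h=max(x.shape[0] for x in t);cv2.imwrite("pics/t5.png",np.hstack([cv2.copyMakeBorder(x,0,h-x.shape[0],0,0,0) for x in t]))
```

```text
[0.39215513 0.02221291 0.30358907] [-0.89133734  0.61298067 -1.9548373 ]
scene 105
0.54 21 y [-0.08  -0.047] z [0.006 0.016]
0.55 27 y [-0.081 -0.043] z [0.007 0.029]
0.56 26 y [-0.076 -0.046] z [0.022 0.05 ]
0.57 14 y [-0.065 -0.057] z [0.023 0.053]
0.58 8 y [-0.067 -0.061] z [0.019 0.056]
0.59 9 y [-0.064 -0.06 ] z [0.026 0.043]
top 96
0.54 23 y [-0.083 -0.048] z [0.006 0.016]
0.55 19 y [-0.083 -0.046] z [0.007 0.024]
0.56 33 y [-0.083 -0.048] z [0.018 0.054]
0.57 10 y [-0.063 -0.056] z [0.014 0.055]
0.58 5 y [-0.063 -0.06 ] z [0.02  0.054]
0.59 5 y [-0.063 -0.061] z [0.01  0.047]
0.6 1 y [-0.061 -0.061] z [0.018 0.018]
```

View pics/t5.png

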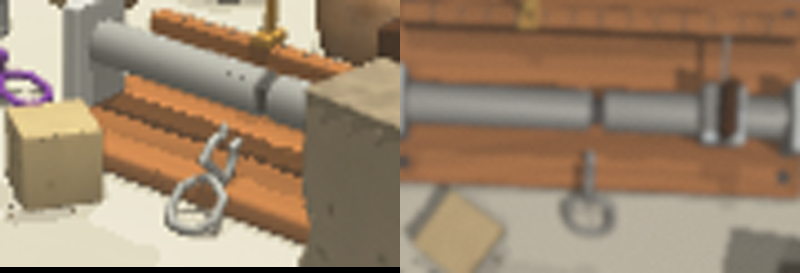

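Viewed 9 pictures. The ring rests on the counter and the base's front edge. Its jaw tips at x≈0.595 are 10 mm or more short of the bar's front (0.608) and of the stop's front face. I leave it and go to the paddle with the pick in hand.

Emit:
{"method": "step_arm", "body": {
  "series": [
    {"tx": 0.0235, "ty": -0.0265, "tz": 0.014, "ax": 0, "ay": 0, "az": 0, "claw": 0},
    {"tx": 0.0235, "ty": -0.0265, "tz": 0.014, "ax": 0, "ay": 0, "az": 0, "claw": 0},
    {"tx": 0.0235, "ty": -0.0265, "tz": 0.014, "ax": 0, "ay": 0, "az": 0, "claw": 0},
    {"tx": 0.0235, "ty": -0.0265, "tz": 0.014, "ax": 0, "ay": 0, "az": 0, "claw": 0},
    {"tx": 0.0235, "ty": -0.0265, "tz": 0, "ax": 0, "ay": 0, "az": 0, "claw": 0},
    {"tx": 0.0235, "ty": -0.0265, "tz": 0, "ax": 0, "ay": 0, "az": 0, "claw": 0},
    {"tx": 0.0235, "ty": -0.0265, "tz": 0, "ax": 0, "ay": 0, "az": 0, "claw": 0},
    {"tx": 0.0235, "ty": -0.0265, "tz": 0, "ax": 0, "ay": 0, "az": 0, "claw": 0}
  ]
}}

```text
clock: 10.48
position: [0.5843, -0.1959, 0.3578]
ee_rot: [0.507, 0.493, -0.493, -0.507]
contact_force: [0.6, 0.3, -0.0]
width: 0.0229
```

Emit:
{"method": "step_arm", "body": {
  "series": [
    {"tx": 0, "ty": 0, "tz": 0, "ax": 0, "ay": 0, "az": 0, "claw": 0},
    {"tx": 0, "ty": 0, "tz": 0, "ax": 0, "ay": 0, "az": 0, "claw": 0}
  ]
}}

```text
clock: 10.65
position: [0.5841, -0.1957, 0.3568]
ee_rot: [-0.507, -0.492, 0.493, 0.508]
contact_force: [-0.2, -0.5, -1.6]
width: 0.023
```

Run:
```python
from h import *
o=get_obs();print(o["position"],o["contact_force"],o["q"])
M=R.from_quat(o["ee_rot"]).as_matrix();print("jaw yaw",np.degrees(np.arctan2(M[1,0],M[0,0])))
im,d=read_camera("wrist");W=cloud("wrist",d,o);np.savez("w6.npz",im=im,d=d,W=W);cv2.imwrite("pics/w6.png",im)
z=o["position"][2]-.1788+.036
m=(W[...,2]>.11)&(W[...,2]<.145);print("paddle-height pts",m.sum());
for l in ["stop_paddle","mark","stop_pointer","pate_block"]:
  for r in cut_out(l,"wrist")[:2]: print(l,round(r["p"],2),r["point"],np.nanmedian(W[r["mask"]],0))
im,d=read_camera("scene");np.savez("s6.npz",im=im,d=d)
cv2.imwrite("pics/s6.png",cv2.resize(im[150:250,250:400],None,fx=5,fy=5,interpolation=2))
```

```text
[ 0.58406996 -0.19571321  0.35684675] [-0.1800841  -0.52667009 -1.58748073] [-4.26250836e-01  4.77642594e-01  1.10974032e-01  1.20515294e+00
 -8.49134307e-05 -3.96352041e-01]
jaw yaw 88.28691882998443
paddle-height pts 893
stop_paddle 0.88 [328.1, 241.3] [ 0.60417892 -0.15522738  0.08637966]
stop_paddle 0.59 [425.4, 229.4] [ 0.61551521 -0.03721974  0.02578354]
mark 0.91 [452.4, 294.5] [ 0.68933341 -0.01688524  0.06917947]
stop_pointer 0.69 [326.1, 234.2] [ 0.60384905 -0.15540713  0.08539799]
pate_block 0.94 [189.3, 64.5] [ 0.47826732 -0.23814024  0.15815967]
```

View pics/s6.png

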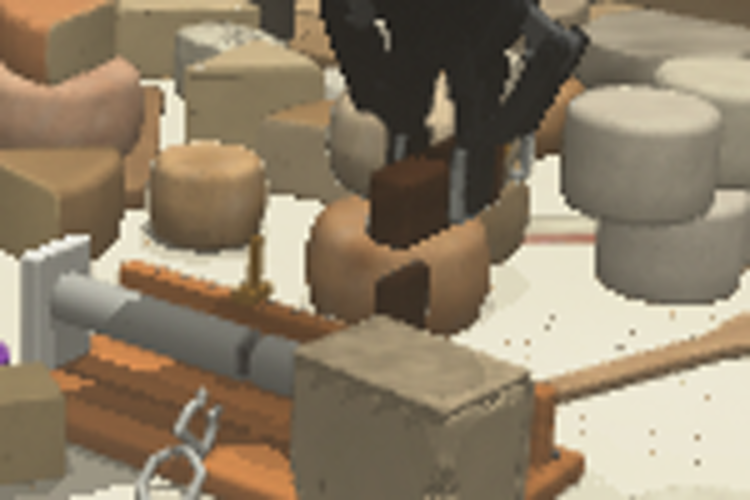

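Viewed 10 pictures. The handle at (410,200) is above and beside the paddle at (405,295), and the mark is at (257,275). I take exact numbers from the wrist depth.

```bash
cat > m.py <<'E'
from h import *
def meas(W,im):
    X,Y,Z=W[...,0],W[...,1],W[...,2]; I=im.astype(int)
    def st(n,m):
        P=W[m]; print(n,len(P),"x",np.round(np.percentile(P[:,0],[2,50,98]),4),"y",np.round(np.percentile(P[:,1],[2,50,98]),4),"z",np.round(np.percentile(P[:,2],[2,98]),3)) if len(P)>3 else print(n,len(P))
    st("mark blade",(X>.67)&(X<.72)&(abs(Y+.018)<.02)&(Z>.078)&(Z<.11))
    st("mark foot",(X>.67)&(X<.72)&(abs(Y+.018)<.025)&(Z>.063)&(Z<.072)&(I[...,2]-I[...,0]>30))
    st("pointer",(X>.65)&(X<.681)&(Y>-.18)&(Y<.02)&(Z>.063)&(Z<.085))
    st("paddle top",(X>.59)&(X<.645)&(Y>-.18)&(Y<.03)&(Z>.129)&(Z<.14))
    st("paddle side",(X>.605)&(X<.645)&(Y>-.18)&(Y<.03)&(Z>.095)&(Z<.125))
    b=(X>.60)&(X<.65)&(Z>.0735)&(Z<.08)&(Y>-.2)&(Y<.06)
    P=W[b]
    if len(P)>30: print("bar",len(P),np.polyfit(P[:,1],P[:,0],1))
    return
E
python3 - <<'E'
from m import *
z=np.load("w6.npz");meas(z["W"],z["im"])
for l in ["top5"]:
    z=np.load(l+".npz");print("top");meas(cloud("top",z["d"]),z["im"])
E
```

```text
mark blade 196 x [0.687  0.6909 0.6969] y [-0.0177 -0.0167 -0.0136] z [0.078 0.098]
mark foot 267 x [0.6793 0.6874 0.7002] y [-0.0227 -0.0179 -0.009 ] z [0.063 0.071]
pointer 52 x [0.679  0.6798 0.6809] y [-0.0222 -0.0161 -0.0091] z [0.064 0.069]
paddle top 496 x [0.6013 0.6132 0.6339] y [-0.1583 -0.1524 -0.1475] z [0.13  0.135]
paddle side 111 x [0.6054 0.6129 0.6246] y [-0.1592 -0.1588 -0.1585] z [0.096 0.124]
bar 2108 [0.03957227 0.6245342 ]
top
mark blade 10 x [0.6868 0.69   0.6951] y [-0.0197 -0.0184 -0.0171] z [0.082 0.101]
mark foot 47 x [0.6791 0.6893 0.6998] y [-0.0377 -0.017   0.0015] z [0.063 0.071]
pointer 29 x [0.6536 0.6735 0.6807] y [-0.1636 -0.156  -0.0133] z [0.064 0.077]
paddle top 73 x [0.6016 0.6187 0.638 ] y [-0.1603 -0.1551 -0.1503] z [0.13  0.139]
paddle side 13 x [0.6056 0.6206 0.6354] y [-0.1507 -0.1503 -0.1496] z [0.104 0.119]
bar 348 [0.02324486 0.62381896]
```

Emit:
{"method": "step_arm", "body": {
  "series": [
    {"tx": 0, "ty": 0, "tz": -0.02, "ax": 0, "ay": 0, "az": 0, "claw": 0},
    {"tx": 0, "ty": 0, "tz": -0.025, "ax": 0, "ay": 0, "az": 0, "claw": 0},
    {"tx": 0, "ty": 0, "tz": -0.025, "ax": 0, "ay": 0, "az": 0, "claw": 0},
    {"tx": 0, "ty": 0, "tz": -0.01, "ax": 0, "ay": 0, "az": 0, "claw": 0},
    {"tx": 0, "ty": 0.01, "tz": 0, "ax": 0, "ay": 0, "az": 0, "claw": 0},
    {"tx": 0, "ty": 0.01, "tz": 0, "ax": 0, "ay": 0, "az": 0, "claw": 0},
    {"tx": 0, "ty": 0, "tz": 0, "ax": 0, "ay": 0, "az": 0, "claw": 0}
  ]
}}

```text
clock: 11.53
position: [0.5832, -0.171, 0.2804]
ee_rot: [0.506, 0.494, -0.493, -0.506]
contact_force: [-0.2, 0.7, -1.0]
width: 0.0232
```

Emit:
{"method": "step_arm", "body": {
  "series": [
    {"tx": 0, "ty": 0.004, "tz": 0, "ax": 0, "ay": 0, "az": 0, "claw": 0},
    {"tx": 0, "ty": 0.003, "tz": 0, "ax": 0, "ay": 0, "az": 0, "claw": 0},
    {"tx": 0, "ty": 0.003, "tz": 0, "ax": 0, "ay": 0, "az": 0, "claw": 0},
    {"tx": 0, "ty": 0.003, "tz": 0, "ax": 0, "ay": 0, "az": 0, "claw": 0},
    {"tx": 0, "ty": 0.003, "tz": 0, "ax": 0, "ay": 0, "az": 0, "claw": 0},
    {"tx": 0, "ty": 0.003, "tz": 0, "ax": 0, "ay": 0, "az": 0, "claw": 0}
  ]
}}

```text
clock: 12.03
position: [0.5838, -0.1556, 0.2807]
ee_rot: [0.509, 0.492, -0.493, -0.505]
contact_force: [-0.6, -6.3, 0.0]
width: 0.0232
```

Emit:
{"method": "step_arm", "body": {
  "series": [
    {"tx": 0.0001, "ty": 0.004, "tz": 0, "ax": 0, "ay": 0, "az": 0, "claw": 0},
    {"tx": 0.0001, "ty": 0.004, "tz": 0, "ax": 0, "ay": 0, "az": 0, "claw": 0},
    {"tx": 0.0001, "ty": 0.004, "tz": 0, "ax": 0, "ay": 0, "az": 0, "claw": 0},
    {"tx": 0.0001, "ty": 0.004, "tz": 0, "ax": 0, "ay": 0, "az": 0, "claw": 0},
    {"tx": 0.0001, "ty": 0.004, "tz": 0, "ax": 0, "ay": 0, "az": 0, "claw": 0},
    {"tx": 0.0001, "ty": 0.004, "tz": 0, "ax": 0, "ay": 0, "az": 0, "claw": 0},
    {"tx": 0.0001, "ty": 0.004, "tz": 0, "ax": 0, "ay": 0, "az": 0, "claw": 0},
    {"tx": 0.0001, "ty": 0.004, "tz": 0, "ax": 0, "ay": 0, "az": 0, "claw": 0}
  ]
}}

```text
clock: 12.7
position: [0.5846, -0.1236, 0.2807]
ee_rot: [0.509, 0.492, -0.493, -0.505]
contact_force: [0.1, -7.0, -1.0]
width: 0.0233
```

Emit:
{"method": "step_arm", "body": {
  "series": [
    {"tx": 0.0001, "ty": 0.004, "tz": 0, "ax": 0, "ay": 0, "az": 0, "claw": 0},
    {"tx": 0.0001, "ty": 0.004, "tz": 0, "ax": 0, "ay": 0, "az": 0, "claw": 0},
    {"tx": 0.0001, "ty": 0.004, "tz": 0, "ax": 0, "ay": 0, "az": 0, "claw": 0},
    {"tx": 0.0001, "ty": 0.004, "tz": 0, "ax": 0, "ay": 0, "az": 0, "claw": 0},
    {"tx": 0.0001, "ty": 0.004, "tz": 0, "ax": 0, "ay": 0, "az": 0, "claw": 0},
    {"tx": 0.0001, "ty": 0.004, "tz": 0, "ax": 0, "ay": 0, "az": 0, "claw": 0},
    {"tx": 0.0001, "ty": 0.004, "tz": 0, "ax": 0, "ay": 0, "az": 0, "claw": 0},
    {"tx": 0.0001, "ty": 0.004, "tz": 0, "ax": 0, "ay": 0, "az": 0, "claw": 0}
  ]
}}

```text
clock: 13.37
position: [0.5854, -0.0915, 0.2807]
ee_rot: [0.509, 0.492, -0.493, -0.505]
contact_force: [-0.9, -7.3, -0.1]
width: 0.0234
```

Emit:
{"method": "step_arm", "body": {
  "series": [
    {"tx": 0.0001, "ty": 0.004, "tz": 0, "ax": 0, "ay": 0, "az": 0, "claw": 0},
    {"tx": 0.0001, "ty": 0.004, "tz": 0, "ax": 0, "ay": 0, "az": 0, "claw": 0},
    {"tx": 0.0001, "ty": 0.004, "tz": 0, "ax": 0, "ay": 0, "az": 0, "claw": 0},
    {"tx": 0.0001, "ty": 0.004, "tz": 0, "ax": 0, "ay": 0, "az": 0, "claw": 0},
    {"tx": 0.0001, "ty": 0.004, "tz": 0, "ax": 0, "ay": 0, "az": 0, "claw": 0},
    {"tx": 0.0001, "ty": 0.004, "tz": 0, "ax": 0, "ay": 0, "az": 0, "claw": 0},
    {"tx": 0, "ty": 0, "tz": 0, "ax": 0, "ay": 0, "az": 0, "claw": 0}
  ]
}}

```text
clock: 13.95
position: [0.5861, -0.0668, 0.2807]
ee_rot: [0.509, 0.493, -0.493, -0.505]
contact_force: [1.0, -4.8, -0.0]
width: 0.023
```

Run:
```python
from m import *
o=get_obs();print(o["position"],o["contact_force"])
for c in ["wrist","top","scene"]:
    im,d=read_camera(c);W=cloud(c,d,o);print(c);meas(W,im);np.savez(c+"7.npz",im=im,d=d)
```

```text
[ 0.58607496 -0.06677524  0.28066709] [ 9.52829777e-01 -4.82519258e+00 -7.71696092e-04]
wrist
mark blade 0
mark foot 0
pointer 0
paddle top 2772 x [0.5907 0.6061 0.6216] y [-0.0787 -0.0663 -0.0528] z [0.132 0.139]
paddle side 0
bar 3389 [0.03152106 0.6242839 ]
top
mark blade 3
mark foot 12 x [0.6849 0.6943 0.6996] y [-0.0142 -0.0064  0.0059] z [0.063 0.071]
pointer 0
paddle top 0
paddle side 0
bar 127 [0.02829691 0.62369969]
scene
mark blade 0
mark foot 1
pointer 5 x [0.6654 0.6733 0.6784] y [-0.0534 -0.0521 -0.0515] z [0.07  0.074]
paddle top 19 x [0.5909 0.6119 0.6332] y [-0.0879 -0.0775 -0.049 ] z [0.13 0.14]
paddle side 21 x [0.6111 0.6182 0.6298] y [-0.0822 -0.0794 -0.0771] z [0.106 0.124]
bar 104 [0.04734359 0.62052992]
```

Emit:
{"method": "step_arm", "body": {
  "series": [
    {"tx": 0.0001, "ty": 0.004, "tz": 0, "ax": 0, "ay": 0, "az": 0, "claw": 0},
    {"tx": 0.0001, "ty": 0.004, "tz": 0, "ax": 0, "ay": 0, "az": 0, "claw": 0},
    {"tx": 0.0001, "ty": 0.004, "tz": 0, "ax": 0, "ay": 0, "az": 0, "claw": 0},
    {"tx": 0.0001, "ty": 0.004, "tz": 0, "ax": 0, "ay": 0, "az": 0, "claw": 0},
    {"tx": 0.0001, "ty": 0.004, "tz": 0, "ax": 0, "ay": 0, "az": 0, "claw": 0},
    {"tx": 0.0001, "ty": 0.004, "tz": 0, "ax": 0, "ay": 0, "az": 0, "claw": 0},
    {"tx": 0, "ty": 0, "tz": 0, "ax": 0, "ay": 0, "az": 0, "claw": 0}
  ]
}}

```text
clock: 14.68
position: [0.5867, -0.0425, 0.2806]
ee_rot: [0.509, 0.493, -0.493, -0.505]
contact_force: [0.8, -4.1, 1.6]
width: 0.0234
```

Emit:
{"method": "step_arm", "body": {
  "series": [
    {"tx": 0, "ty": -0.015, "tz": 0, "ax": 0, "ay": 0, "az": 0, "claw": 0},
    {"tx": 0, "ty": -0.025, "tz": 0.02, "ax": 0, "ay": 0, "az": 0, "claw": 0},
    {"tx": 0, "ty": -0.03, "tz": 0.025, "ax": 0, "ay": 0, "az": 0, "claw": 0},
    {"tx": 0, "ty": -0.03, "tz": 0.025, "ax": 0, "ay": 0, "az": 0, "claw": 0},
    {"tx": 0, "ty": -0.03, "tz": 0, "ax": 0, "ay": 0, "az": 0, "claw": 0},
    {"tx": 0, "ty": 0, "tz": 0, "ax": 0, "ay": 0, "az": 0, "claw": 0},
    {"tx": 0, "ty": 0, "tz": 0, "ax": 0, "ay": 0, "az": 0, "claw": 0}
  ]
}}

```text
clock: 15.27
position: [0.586, -0.1733, 0.3499]
ee_rot: [0.508, 0.493, -0.492, -0.507]
contact_force: [-0.7, 0.0, -1.7]
width: 0.0233
```

Run:
```python
from m import *
o=get_obs();print(o["position"],o["contact_force"])
t=[]
for c,(r0,r1,c0,c1) in dict(wrist=(150,420,280,560),top=(140,215,230,330),scene=(180,250,250,340)).items():
    im,d=read_camera(c);W=cloud(c,d,o);print(c);meas(W,im);np.savez(c+"8.npz",im=im,d=d,W=W)
    x=cv2.resize(im[r0:r1,c0:c1],(400,int(400*(r1-r0)/(c1-c0))),interpolation=2);t.append(cv2.copyMakeBorder(x,0,400-x.shape[0],0,0,0))
    print(c,c0,r0,400/(c1-c0))
cv2.imwrite("pics/t8.png",cv2.resize(np.hstack(t[:2]),(800,400)))
```

```text
[ 0.586016   -0.17326644  0.34993631] [-0.66134189  0.02424538 -1.74453499]
wrist
mark blade 193 x [0.687  0.6906 0.6971] y [-0.0176 -0.0166 -0.0134] z [0.079 0.098]
mark foot 264 x [0.6792 0.6873 0.7002] y [-0.0223 -0.0173 -0.0086] z [0.063 0.071]
pointer 184 x [0.6525 0.6714 0.6807] y [-0.0288 -0.027  -0.0094] z [0.063 0.073]
paddle top 854 x [0.6048 0.622  0.6418] y [-0.0321 -0.028  -0.021 ] z [0.129 0.135]
paddle side 1094 x [0.6052 0.6216 0.6416] y [-0.0324 -0.0315 -0.0281] z [0.096 0.125]
bar 1968 [0.0218234  0.62278346]
wrist 280 150 1.4285714285714286
top
mark blade 10 x [0.6867 0.6893 0.6949] y [-0.0197 -0.0184 -0.0171] z [0.085 0.104]
mark foot 50 x [0.6788 0.689  0.6996] y [-0.04   -0.0195  0.0039] z [0.063 0.071]
pointer 19 x [0.6533 0.6761 0.6806] y [-0.1451 -0.0301 -0.0154] z [0.064 0.08 ]
paddle top 76 x [0.6044 0.6224 0.6423] y [-0.0336 -0.0286 -0.0234] z [0.13  0.137]
paddle side 1
bar 293 [0.02097956 0.62405135]
top 230 140 4.0
scene
mark blade 21 x [0.6865 0.6927 0.6977] y [-0.0202 -0.0168 -0.0143] z [0.079 0.099]
mark foot 19 x [0.6773 0.6916 0.7003] y [-0.0245 -0.0182 -0.0096] z [0.064 0.071]
pointer 9 x [0.6634 0.6746 0.6802] y [-0.031  -0.0267 -0.0131] z [0.071 0.075]
paddle top 38 x [0.6046 0.6187 0.6402] y [-0.0338 -0.0296 -0.0215] z [0.129 0.137]
paddle side 108 x [0.6051 0.6184 0.6411] y [-0.0341 -0.0311 -0.0225] z [0.095 0.125]
bar 124 [0.02740111 0.61972404]
scene 250 180 4.444444444444445
```

View pics/t8.png

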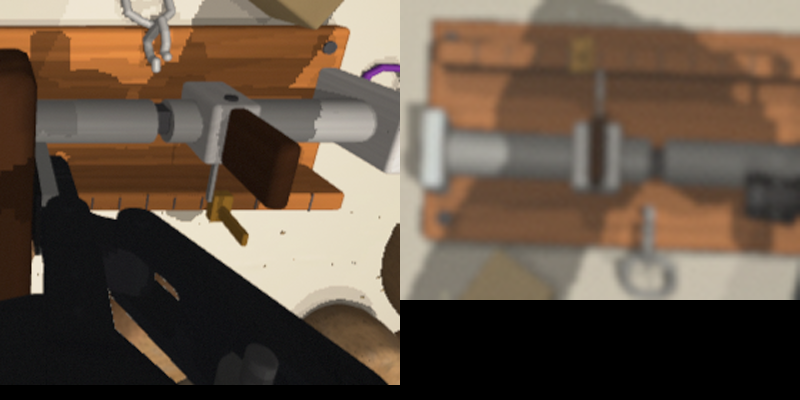

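Viewed 11 pictures. The stop is past the groove with its pointer short of the mark: pointer at top crop (600,90), mark (582,53). The ring has not moved. I work out the exact remaining gap.

Run:
```python
from h import *
for c in ["wrist","top","scene"]:
    z=np.load(c+"8.npz");W=z["W"];X,Y,Z=W[...,0],W[...,1],W[...,2];I=z["im"].astype(int)
    m=(X>.648)&(X<.679)&(Y>-.04)&(Y<-.015)&(Z>.062)&(Z<.085)&(I.max(-1)-I.min(-1)<40);P=W[m]
    print(c,len(P),np.round(np.percentile(P[:,1],[0,10,50,90,100]),4),np.round(np.percentile(P[:,2],[5,95]),3), np.round(np.polyfit(P[:,0],P[:,1],1),4))
    f=np.polyfit(P[:,0],P[:,1],1);print(" pointer tip y at x=.68:",np.polyval(f,.68), [ (round(x,3),np.round(np.percentile(P[abs(P[:,0]-x)<.003][:,1],[0,50,100]),4)) for x in (.655,.665,.675) if (abs(P[:,0]-x)<.003).any()])
    m=(X>.67)&(X<.705)&(abs(Y+.018)<.02)&(Z>.093)&(Z<.106);P=W[m];print(" blade top",len(P),np.round(np.percentile(P,[0,50,100],axis=0),4).tolist())
# wrist: pixel-ray of pointer edges & mark foot on plane
```

```text
wrist 121 [-0.0294 -0.0285 -0.0277 -0.026  -0.0255] [0.069 0.073] [-0.0268 -0.0096]
 pointer tip y at x=.68: -0.02786830461750097 [(0.655, array([-0.0284, -0.0275, -0.0257])), (0.665, array([-0.029 , -0.0276, -0.0255])), (0.675, array([-0.0294, -0.0281, -0.0256]))]
 blade top 76 [[0.6866, -0.0176, 0.0932], [0.6913, -0.0162, 0.0968], [0.6972, -0.0131, 0.0989]]
top 13 [-0.0304 -0.0304 -0.0301 -0.0237 -0.0196] [0.069 0.079] [ 0.213  -0.1709]
 pointer tip y at x=.68: -0.02607823675690088 [(0.655, array([-0.0304, -0.0304, -0.0304])), (0.665, array([-0.0302, -0.0302, -0.0302])), (0.675, array([-0.03, -0.03, -0.03]))]
 blade top 8 [[0.6879, -0.0197, 0.0936], [0.6911, -0.0184, 0.098], [0.695, -0.0171, 0.1048]]
scene 5 [-0.0312 -0.0307 -0.0295 -0.0276 -0.0264] [0.071 0.075] [ 0.0037 -0.0317]
 pointer tip y at x=.68: -0.029210533934305 [(0.665, array([-0.0312, -0.0295, -0.0264])), (0.675, array([-0.0293, -0.0293, -0.0293]))]
 blade top 8 [[0.6878, -0.0205, 0.0938], [0.6927, -0.0168, 0.0967], [0.6991, -0.0152, 0.0997]]
```

The three cameras give a gap of about 12 mm (wrist 12.2, top 11.9, scene ~12). I go back to the contact and push about 10.5 mm, aiming slightly short.

Emit:
{"method": "step_arm", "body": {
  "series": [
    {"tx": 0, "ty": 0.03, "tz": 0, "ax": 0, "ay": 0, "az": 0, "claw": 0},
    {"tx": 0, "ty": 0.03, "tz": -0.025, "ax": 0, "ay": 0, "az": 0, "claw": 0},
    {"tx": 0, "ty": 0.03, "tz": -0.025, "ax": 0, "ay": 0, "az": 0, "claw": 0},
    {"tx": 0, "ty": 0.025, "tz": -0.02, "ax": 0, "ay": 0, "az": 0, "claw": 0},
    {"tx": 0, "ty": 0.008, "tz": 0, "ax": 0, "ay": 0, "az": 0, "claw": 0},
    {"tx": 0, "ty": 0, "tz": 0, "ax": 0, "ay": 0, "az": 0, "claw": 0},
    {"tx": 0, "ty": 0, "tz": 0, "ax": 0, "ay": 0, "az": 0, "claw": 0}
  ]
}}

```text
clock: 16.0
position: [0.5859, -0.0482, 0.2794]
ee_rot: [0.506, 0.494, -0.494, -0.506]
contact_force: [0.1, -0.9, -0.0]
width: 0.0233
```

Emit:
{"method": "step_arm", "body": {
  "series": [
    {"tx": 0, "ty": 0.003, "tz": 0, "ax": 0, "ay": 0, "az": 0, "claw": 0},
    {"tx": 0.0001, "ty": 0.003, "tz": 0, "ax": 0, "ay": 0, "az": 0, "claw": 0},
    {"tx": 0.0001, "ty": 0.003, "tz": 0, "ax": 0, "ay": 0, "az": 0, "claw": 0},
    {"tx": 0.0001, "ty": 0.003, "tz": 0, "ax": 0, "ay": 0, "az": 0, "claw": 0},
    {"tx": 0, "ty": 0, "tz": 0, "ax": 0, "ay": 0, "az": 0, "claw": 0},
    {"tx": 0, "ty": 0, "tz": 0, "ax": 0, "ay": 0, "az": 0, "claw": 0}
  ]
}}

```text
clock: 16.5
position: [0.5868, -0.0386, 0.2801]
ee_rot: [0.509, 0.493, -0.493, -0.506]
contact_force: [-1.0, -5.2, 2.1]
width: 0.0232
```

Now 7 mm more is needed (to y ≈ -0.0317).

Emit:
{"method": "step_arm", "body": {
  "series": [
    {"tx": 0, "ty": 0.0025, "tz": 0, "ax": 0, "ay": 0, "az": 0, "claw": 0},
    {"tx": 0.0001, "ty": 0.002, "tz": 0, "ax": 0, "ay": 0, "az": 0, "claw": 0},
    {"tx": 0.0001, "ty": 0.002, "tz": 0, "ax": 0, "ay": 0, "az": 0, "claw": 0},
    {"tx": 0, "ty": 0, "tz": 0, "ax": 0, "ay": 0, "az": 0, "claw": 0},
    {"tx": 0, "ty": 0, "tz": 0, "ax": 0, "ay": 0, "az": 0, "claw": 0}
  ]
}}

```text
clock: 16.92
position: [0.5869, -0.032, 0.2801]
ee_rot: [0.509, 0.493, -0.493, -0.506]
contact_force: [-0.6, -4.0, 2.3]
width: 0.0234
```

Emit:
{"method": "step_arm", "body": {
  "series": [
    {"tx": 0, "ty": -0.015, "tz": 0, "ax": 0, "ay": 0, "az": 0, "claw": 0},
    {"tx": 0, "ty": -0.025, "tz": 0.02, "ax": 0, "ay": 0, "az": 0, "claw": 0},
    {"tx": 0, "ty": -0.03, "tz": 0.025, "ax": 0, "ay": 0, "az": 0, "claw": 0},
    {"tx": 0, "ty": -0.03, "tz": 0.025, "ax": 0, "ay": 0, "az": 0, "claw": 0},
    {"tx": 0, "ty": -0.03, "tz": 0, "ax": 0, "ay": 0, "az": 0, "claw": 0},
    {"tx": 0, "ty": 0, "tz": 0, "ax": 0, "ay": 0, "az": 0, "claw": 0},
    {"tx": 0, "ty": 0, "tz": 0, "ax": 0, "ay": 0, "az": 0, "claw": 0}
  ]
}}

```text
clock: 17.5
position: [0.5863, -0.1624, 0.3493]
ee_rot: [0.508, 0.493, -0.492, -0.507]
contact_force: [1.2, 1.6, -1.2]
width: 0.0232
```

```bash
cat > g.py <<'E'
from h import *
o=get_obs();print(o["position"],o["contact_force"])
for c in ["wrist","top","scene"]:
    im,d=read_camera(c);W=cloud(c,d,o);np.savez(c+"9.npz",im=im,d=d,W=W)
    X,Y,Z=W[...,0],W[...,1],W[...,2];I=im.astype(int)
    m=(X>.646)&(X<.677)&(Y>-.035)&(Y<-.002)&(Z>.064)&(Z<.08)&(I.max(-1)-I.min(-1)<40);P=W[m]
    if len(P): print(c,len(P),"pointer",np.round(np.percentile(P[:,1],[0,10,50,90,100]),4))
    m=(X>.67)&(X<.705)&(abs(Y+.018)<.02)&(Z>.093)&(Z<.106);P=W[m];
    if len(P): print(" blade top",len(P),np.round(np.percentile(P[:,1],[0,50,100],axis=0),4))
    m=(X>.60)&(X<.645)&(Y>-.06)&(Y<.02)&(Z>.129)&(Z<.14);P=W[m];
    if len(P): print(" paddle",len(P),np.round(np.percentile(P[:,1],[2,50,98],axis=0),4))
E
python3 g.py
```

```text
[ 0.58628816 -0.16235253  0.34930903] [ 1.20887529  1.56242897 -1.23840833]
wrist 115 pointer [-0.0187 -0.018  -0.0172 -0.0156 -0.0148]
 blade top 73 [-0.0177 -0.0162 -0.0127]
 paddle 847 [-0.0217 -0.0176 -0.0107]
top 11 pointer [-0.0201 -0.0201 -0.0199 -0.0197 -0.0175]
 blade top 8 [-0.0197 -0.0184 -0.0171]
 paddle 72 [-0.0237 -0.0187 -0.0137]
scene 6 pointer [-0.0197 -0.0196 -0.0171 -0.0158 -0.0148]
 blade top 7 [-0.0178 -0.0167 -0.0143]
 paddle 38 [-0.023  -0.0182 -0.0112]
```

All three cameras put the pointer about 1.5 mm short of the mark and not past it. I lay the pick down on free counter at about (0.42, -0.06).

Emit:
{"method": "step_arm", "body": {
  "series": [
    {"tx": -0.0277, "ty": 0.017, "tz": 0, "ax": 0, "ay": 0, "az": 0, "claw": 0},
    {"tx": -0.0277, "ty": 0.017, "tz": 0, "ax": 0, "ay": 0, "az": 0, "claw": 0},
    {"tx": -0.0277, "ty": 0.017, "tz": 0, "ax": 0, "ay": 0, "az": 0, "claw": 0},
    {"tx": -0.0277, "ty": 0.017, "tz": 0, "ax": 0, "ay": 0, "az": 0, "claw": 0},
    {"tx": -0.0277, "ty": 0.017, "tz": 0, "ax": 0, "ay": 0, "az": 0, "claw": 0},
    {"tx": -0.0277, "ty": 0.017, "tz": 0, "ax": 0, "ay": 0, "az": 0, "claw": 0},
    {"tx": 0, "ty": 0, "tz": -0.03, "ax": 0, "ay": 0, "az": 0, "claw": 0},
    {"tx": 0, "ty": 0, "tz": -0.03, "ax": 0, "ay": 0, "az": 0, "claw": 0}
  ]
}}

```text
clock: 18.32
position: [0.4191, -0.0566, 0.2896]
ee_rot: [0.507, 0.495, -0.493, -0.505]
contact_force: [-0.1, -0.2, -0.8]
width: 0.0231
```

Emit:
{"method": "step_arm", "body": {
  "series": [
    {"tx": 0, "ty": 0, "tz": -0.03, "ax": 0, "ay": 0, "az": 0, "claw": 0},
    {"tx": 0, "ty": 0, "tz": -0.03, "ax": 0, "ay": 0, "az": 0, "claw": 0},
    {"tx": 0, "ty": 0, "tz": -0.025, "ax": 0, "ay": 0, "az": 0, "claw": 0},
    {"tx": 0, "ty": 0, "tz": -0.012, "ax": 0, "ay": 0, "az": 0, "claw": 0},
    {"tx": 0, "ty": 0, "tz": -0.006, "ax": 0, "ay": 0, "az": 0, "claw": 0},
    {"tx": 0, "ty": 0, "tz": 0, "ax": 0, "ay": 0, "az": 0, "claw": 0},
    {"tx": 0, "ty": 0, "tz": 0, "ax": 0, "ay": 0, "az": 0, "claw": 0}
  ]
}}

```text
clock: 18.9
position: [0.4201, -0.058, 0.186]
ee_rot: [-0.506, -0.494, 0.493, 0.506]
contact_force: [0.3, -0.9, -1.1]
width: 0.023
```

Emit:
{"method": "step_arm", "body": {
  "series": [
    {"tx": 0, "ty": 0, "tz": -0.003, "ax": 0, "ay": 0, "az": 0, "claw": 0},
    {"tx": 0, "ty": 0, "tz": -0.002, "ax": 0, "ay": 0, "az": 0, "claw": 0},
    {"tx": 0, "ty": 0, "tz": -0.0015, "ax": 0, "ay": 0, "az": 0, "claw": 0},
    {"tx": 0, "ty": 0, "tz": 0, "ax": 0, "ay": 0, "az": 0, "claw": 0},
    {"tx": 0, "ty": 0, "tz": 0, "ax": 0, "ay": 0, "az": 0, "claw": 0}
  ]
}}

```text
clock: 19.32
position: [0.4201, -0.0585, 0.1795]
ee_rot: [0.507, 0.493, -0.493, -0.507]
contact_force: [0.0, 0.6, -0.8]
width: 0.0234
```

Emit:
{"method": "step_arm", "body": {
  "series": [
    {"tx": 0, "ty": 0, "tz": -0.0008, "ax": 0, "ay": 0, "az": 0, "claw": 0},
    {"tx": 0, "ty": 0, "tz": 0, "ax": 0, "ay": 0, "az": 0, "claw": 0.4},
    {"tx": 0, "ty": 0, "tz": 0, "ax": 0, "ay": 0, "az": 0, "claw": 0.6},
    {"tx": 0, "ty": 0, "tz": 0, "ax": 0, "ay": 0, "az": 0, "claw": 0.6},
    {"tx": 0, "ty": 0, "tz": 0, "ax": 0, "ay": 0, "az": 0, "claw": 0.6},
    {"tx": 0, "ty": 0, "tz": 0.02, "ax": 0, "ay": 0, "az": 0, "claw": 0.6},
    {"tx": 0, "ty": 0, "tz": 0.03, "ax": 0, "ay": 0, "az": 0, "claw": 0.6},
    {"tx": 0, "ty": 0, "tz": 0.04, "ax": 0, "ay": 0, "az": 0, "claw": 0.6}
  ]
}}

```text
clock: 19.98
position: [0.4183, -0.058, 0.2674]
ee_rot: [-0.505, -0.492, 0.494, 0.509]
contact_force: [1.7, 0.1, -0.2]
width: 0.0513
```

Emit:
{"method": "step_arm", "body": {
  "series": [
    {"tx": 0, "ty": 0, "tz": 0.04, "ax": 0, "ay": 0, "az": 0, "claw": 0.6},
    {"tx": -0.01, "ty": 0.03, "tz": 0.03, "ax": 0, "ay": 0, "az": 0, "claw": 0.6},
    {"tx": -0.01, "ty": 0.04, "tz": 0.01, "ax": 0, "ay": 0, "az": 0, "claw": 0.6},
    {"tx": 0, "ty": 0.04, "tz": 0, "ax": 0, "ay": 0, "az": 0, "claw": 0.6},
    {"tx": 0, "ty": 0.04, "tz": 0, "ax": 0, "ay": 0, "az": 0, "claw": 0.6},
    {"tx": 0, "ty": 0.04, "tz": 0, "ax": 0, "ay": 0, "az": 0, "claw": 0.6},
    {"tx": 0, "ty": 0, "tz": 0, "ax": 0, "ay": 0, "az": 0, "claw": 0.6},
    {"tx": 0, "ty": 0, "tz": 0, "ax": 0, "ay": 0, "az": 0, "claw": 0.6}
  ]
}}

```text
clock: 20.65
position: [0.4002, 0.1313, 0.3469]
ee_rot: [0.505, 0.495, -0.495, -0.505]
contact_force: [0.3, -0.2, 0.9]
width: 0.0513
```

```bash
python3 g.py
python3 - <<'E'
import numpy as np,cv2
t=[]
a=np.load("top9.npz")["im"][140:290,200:400];b=np.load("scene9.npz")["im"][180:310,170:370]
a=cv2.resize(a,(400,300),interpolation=2);b=cv2.resize(b,(400,260),interpolation=2)
cv2.imwrite("pics/end.png",np.hstack([a,cv2.copyMakeBorder(b,0,40,0,0,0)]))
E
```

```text
[0.4001905  0.13131588 0.34691566] [ 0.29472174 -0.22285007  0.87075049]
top 6 pointer [-0.0199 -0.0199 -0.0198 -0.0186 -0.0175]
 blade top 8 [-0.0198 -0.0184 -0.0171]
 paddle 74 [-0.0238 -0.0187 -0.0136]
scene 3 pointer [-0.0197 -0.0193 -0.018  -0.0177 -0.0177]
 blade top 9 [-0.0194 -0.0164 -0.0147]
 paddle 37 [-0.0223 -0.0184 -0.0119]
```

View pics/end.png

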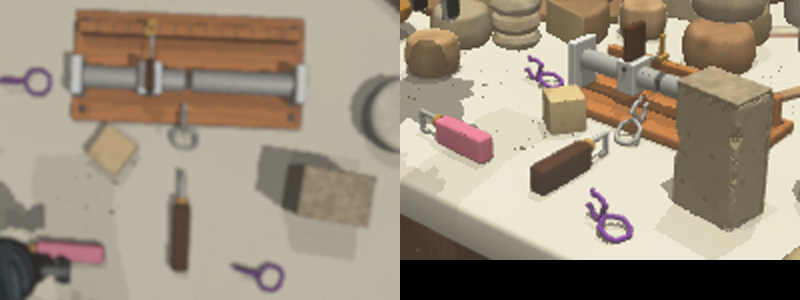

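Viewed 12 pictures. The pick lies at (180,220), the ring (185,130) is clear of the bar, the pointer (152,45) is in line with the mark, and the cheeses look undisturbed. I hand in.

```bash
python3 -c "from cell import *;print(finish_job())"
```

```text
the job is handed in; nothing more can be done
None
```

The job is done and handed in at about 21 s on the robot's clock. With the brown wooden pick I hooked the ring's eye and pulled the ring out of the groove. Then I pushed the stop's paddle with the side of the pick's handle until its pointer reached the brass mark, and laid the pick flat on the counter.

- **Ring:** It rests partly on the counter and partly leaning on the base's front edge, rather than flat on one of them. It came off the hook by itself after snapping free, and I left it there. Its jaw tips are about 10 mm from the bar, and it did not move while the stop went past.
- **Stop:** The pointer is about 1.5 mm short of the mark and not past it. After the final push I read the gap as about 1.5 mm (wrist, top) and 0.5 to 1.5 mm (scene). The last check used only the top and scene cameras, at about 1.5 mm each, because the wrist view no longer showed the pointer.
- **Cheeses:** They look undisturbed in the last picture. I did not measure their positions again.
- **Forces:** The highest wrist reading I saw was about 7 N, well under the limits.
- **Disagreement:** At the start the top and wrist cameras differed by about 6 mm on where the pick lay. I went by the wrist camera, and the grasp was good.

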